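# Break down a mixed pile of cartons into their shipper trays

## Robot

A 6-joint arm with a two-finger parallel gripper is mounted at the origin on the work surface. World frame = base frame: x ahead of the robot, y to its left, z up, the work surface at z = 0. Lengths are in m, angles in degrees, forces in N, time in s.
With the tool pointing down it reaches from about 0.25 to 0.775 m from the base axis. Payload 8.9 kg.
Tool frame: the origin (TCP) lies at the very end of the fingers, on their centre line; the grasp point (between the pads) lies 19 mm behind it; x points along the fingers, y is the direction in which the jaws open and shut, and the axes are right-handed (so a half turn about x gives the same grasp; the last joint's range is limited). The gripper opens to 85 mm and grips with 20 to 120 N. Pads are 22 mm wide; open, the fingers measure 114 mm over their backs; the gripper's body (76 mm by 85 mm) begins 54 mm behind the grasp point. The pads swing forward as they close: fully open they stand 13 mm farther back than shut.
Start: joints at [-81.492, 16.656, -8.789, 64.555, 0, 82.019], TCP at [0.149, -0.503, 0.231] pointing down, gripper open.
Joint ranges: [-144.48, 144.48], [-52.06, 99.96], [-74.48, 78.29], [-112.23, 115.85], [-86.99, 84.42], [-180, 180]. Speed limits (degrees/s): [127.2, 127.2, 159.86, 180, 180, 180].

## Interface

Orientations are given as [roll, pitch, yaw] about the fixed x, y, z axes, in that order (R = Rz(yaw) Ry(pitch) Rx(roll)).
In Python, from workcell import r, optics gives the robot as it stands.
- The arm moves only by the tool apply_moves, never from a script. Its argument "increments" is a list of rows, each an object with "hand": the closure, from 0 (fully open) to 1 (shut); "offset": the shift along the tool's x, y, z in units of 30 mm (1.0 is 30 mm), a list of three; "twist": the turn about the tool's x in units of 6 degrees (1.0 is 6 degrees). A call has 1 to 10 rows; each row shifts and turns the commanded pose from where the row before left it, along the tool's axes as they then stand; what a row does not reach is not made up. A row lasts 1/12 s, in which the tool goes at most 41.7 mm and 7.16 degrees, less where a joint would pass 70% of its speed; a pose out of reach is approached as far as the arm can. A call is refused whole if a number of a shift passes 1 or a number of a turn 1, either way. A call with a gripper value outside its range is refused whole. The fingers move at their own pace and stop on an object; "newtons" is the grip in N (left out, the last holds). Time passes only in rows, so rows that do not move let the fingers close. It gives the time, the measured TCP pose, the force and the opening at its end, in the units of the state.
- r.read_state(): the state, without advancing time (a new reading comes with each control period).
- optics.capture(name): name is "scene" or "top"; returns the picture (384x512x3 uint8, red, green, blue); there is no depth.
- optics.get_calibration(name): a dict with "mtx" (3x3 intrinsics, pixels), "k1" (the pictures are not rectified: a ray, as slopes to the right and down, at radius r is drawn at 1 + k1 r^2 times it, then the intrinsics apply), "pose" (4x4, takes a point from camera to world coordinates). Camera axes: x right, y down, z forward; pixel columns grow to the right and rows downward; lengths in m; the calibration is good to about 2 mm. A picture is of the moment at which its call begins. get_calibration takes no time and is no camera call.
- r.hand_in(): hands the job in, once; it reports no verdict.
The state is a dict: "time": time; "q": joint angles; "dq": joint speeds; "joint_efforts": joint torques, N m; "position": TCP position; "tool_rot": TCP orientation; "wrist_force": force on the tool from outside, world axes, zero at the start; "wrist_torque": the same for the moment, N m; "grip_width": finger opening in m.
Only numpy, scipy, OpenCV 4.12 (cv2) and the standard library are available. Lean on these libraries where they do the work, as an engineer would, in place of code of your own. Each camera call takes 0.05 s, during which the arm holds its last target. There are 200 camera calls.

## Task

Take the mixed pile of filled cartons apart and pack each carton into the one empty place of the shipper tray that already holds its own kind, lying flat on the tray's floor, top side up and in line with its neighbour. There is glass inside: set them down, don't drop them or tip them over, and leave the dropper bottles standing where they are.

Things in the scene. Friction and masses are not known exactly. Their poses are not given: they have to be found in the camera images.
- carton_slab: Loose filled carton, the wide flat box: 96 mm long (x), 62 wide (y), 26 high (z), about 130 g, rigid, white with green leaf print like all of them. Starts at the bottom of the pile, on the table, a little askew. Origin: centre of its underside, z up.
- carton_jar: Loose filled carton, the squat, square-footed box: 54 mm long (x), 54 wide (y), 44 high (z), about 120 g, rigid, white with green leaf print like all of them. Starts third from the bottom, lying on carton_dropper, a little askew. Origin: centre of its underside, z up. Square footprint: a quarter turn makes no difference.
- carton_dropper: Loose filled carton, the long square-section box: 96 mm long (x), 38 wide (y), 38 high (z), about 90 g, rigid, white with green leaf print like all of them. Starts second from the bottom, lying on carton_slab, a little askew. Origin: centre of its underside, z up.
- carton_vial: Loose filled carton, the smallest, slim short box: 70 mm long (x), 28 wide (y), 28 high (z), about 50 g, rigid, white with green leaf print like all of them. Starts on top of the pile, lying on carton_jar, a little askew. Origin: centre of its underside, z up.
- tray_slab: Fixed brown tray with one 96x62x26 mm carton packed (fixed), one place free. Origin: underside, below the free place's centre; x along the tray to the packed carton, z up. Floor 3 mm thick. Free place 114 (x) by 78 mm (y); carton's length along x, either way round. Lips along both sides 12 mm, end walls 22 mm above table, 3 thick. Tray spans x -60 to 157 mm.
- tray_jar: Fixed brown tray with two 54x54x44 mm cartons packed (fixed), one place free. Origin: underside, below the free place's centre; x along the tray to the packed cartons, z up. Floor 3 mm thick. Free place 72 (x) by 70 mm (y); carton's sides along x, either way round. Lips along both sides 12 mm, end walls 22 mm above table, 3 thick. Tray spans x -39 to 149 mm.
- tray_dropper: Fixed brown tray with one 96x38x38 mm carton packed (fixed), one place free. Origin: underside, below the free place's centre; x along the tray to the packed carton, z up. Floor 3 mm thick. Free place 114 (x) by 54 mm (y); carton's length along x, either way round. Lips along both sides 12 mm, end walls 22 mm above table, 3 thick. Tray spans x -60 to 157 mm.
- tray_vial: Fixed brown tray with one 70x28x28 mm carton packed (fixed), one place free. Origin: underside, below the free place's centre; x along the tray to the packed carton, z up. Floor 3 mm thick. Free place 88 (x) by 44 mm (y); carton's length along x, either way round. Lips along both sides 12 mm, end walls 22 mm above table, 3 thick. Tray spans x -47 to 118 mm.
- bottle_a: Loose amber glass dropper bottle with brass collar and black rubber bulb, 33 mm diameter, 102 mm tall, the first of two standing side by side; not part of the job. Origin: centre of its underside; z up.
- bottle_b: Loose amber glass dropper bottle with brass collar and black rubber bulb, 33 mm diameter, 102 mm tall, the second, about 40 mm from bottle_a; not part of the job. Origin: centre of its underside; z up.
Mind the look-alikes: they are no part of the job. Leave any yellow look-alike of the carton_jar alone. Leave any blue look-alike of the tray_jar alone.

How it is judged:
By the outcome, as a careful person would: the job done as asked, in the order asked, and still so for the second after the job is handed in, with the robot touching nothing.
It also fails if it takes over 106 s, if anything falls off the work surface, if the arm or the gripper's body presses on something with over 40 N, if the wrist force passes 120 N, or if a joint passes its speed limit or range.

## Working session

There is one attempt and no reset: what is moved stays moved. The work goes in short steps, Python scripts to look and compute and a tool call to move; the robot and the scene stay as the last step left them, time stands still between calls to the robot, and variables do not carry over. Pictures are saved under pics/ and viewed, about 12 in all and at most 16, crops included, and the job is handed in when it is done.

Besides the shell and the picture viewer there is one more tool, called by a JSON object that holds its "fn" and its "kwargs". apply_moves: Moves the arm, as the interface text tells. Its arguments: {"type":"object","properties":{"increments":{"type":"array","items":{"type":"object","properties":{"hand":{"type":"number"},"offset":{"type":"array","items":{"type":"number"}},"twist":{"type":"number"}}}},"newtons":{"type":"number"}},"required":["increments"]}

```bash
mkdir -p pics; ls; python3 - <<'E'
from workcell import r, optics
import cv2
for n in("scene","top"):
    im=optics.capture(n); cv2.imwrite(f"pics/{n}0.png",cv2.resize(im[:,:,::-1],(800,600),interpolation=cv2.INTER_CUBIC)); cv2.imwrite(f"{n}0_raw.png",im[:,:,::-1])
    print(optics.get_calibration(n))
print(r.read_state())
E
```

```text
pics
{'mtx': array([[383.01452569,   0.        , 259.72068021],
       [  0.        , 383.01452569, 187.86091139],
       [  0.        ,   0.        ,   1.        ]]), 'k1': -0.06384649945856781, 'pose': array([[-0.35659001,  0.51862958, -0.77708875,  1.43170267],
       [ 0.93421776,  0.20594234, -0.2912472 ,  0.23541515],
       [ 0.00898606, -0.82982595, -0.55794994,  0.75675799],
       [ 0.        ,  0.        ,  0.        ,  1.        ]])}
{'mtx': array([[429.86742328,   0.        , 255.22738602],
       [  0.        , 429.86742328, 191.9529393 ],
       [  0.        ,   0.        ,   1.        ]]), 'k1': -0.15705489757195296, 'pose': array([[-0.02511576, -0.99730733,  0.06890058,  0.41601412],
       [-0.99923676,  0.02298213, -0.03158673, -0.11125101],
       [ 0.02991819, -0.06964132, -0.99712336,  1.21231928],
       [ 0.        ,  0.        ,  0.        ,  1.        ]])}
{'time': 0.1, 'q': array([-8.14939303e+01,  1.66842740e+01, -8.82415857e+00,  6.45520725e+01,
        1.60912296e-03,  8.20169525e+01]), 'dq': array([-0.08520999, -0.10961398,  0.12564271, -0.01007247, -0.04135415,
       -0.05621402]), 'joint_efforts': array([ 1.48532028e-03, -5.37978351e+01,  3.31918395e+01,  9.35849181e-03,
       -2.07218545e-04,  1.13245085e-05]), 'position': array([ 0.14895807, -0.5030651 ,  0.23081949]), 'tool_rot': array([-99.50646045,  89.93947354,  96.98265595]), 'wrist_force': array([0.68191638, 0.96861396, 0.35142909]), 'wrist_torque': array([ 0.01561223, -0.02109873, -0.00844691]), 'grip_width': 0.08504697522115012}
```

View pics/scene0.png

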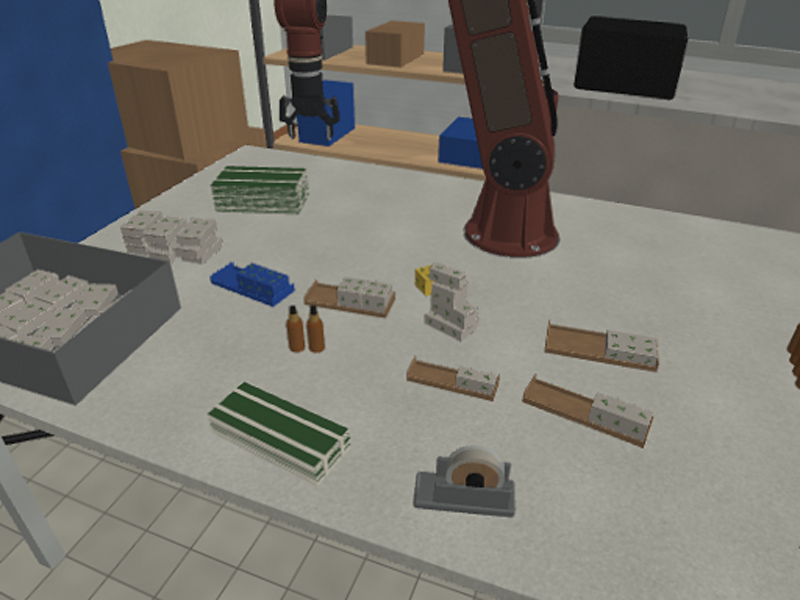

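View pics/top0.png

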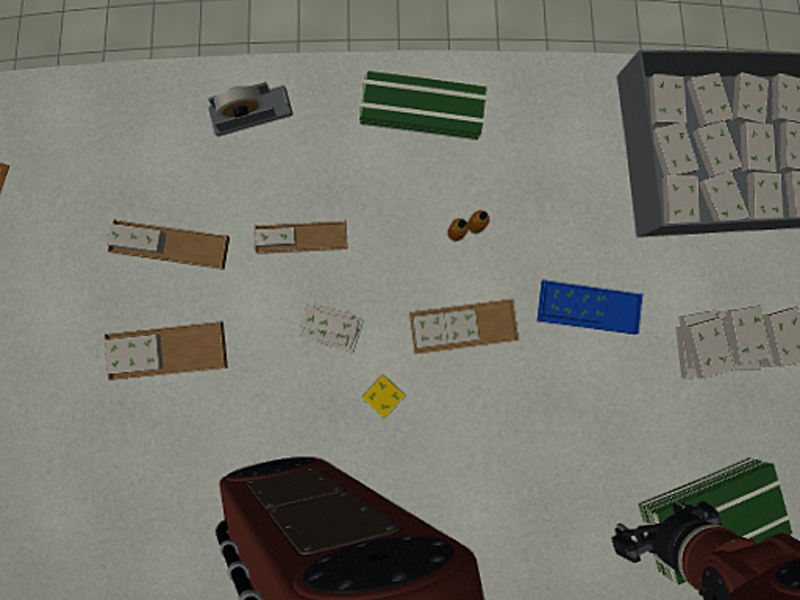

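Scene camera shows the pile at about (450,300) and the bottles at (305,330). In the top view (800 px scale) the brown trays are dropper (168,245), vial (300,237), slab (166,350) and jar (464,327). The look-alikes are the blue tray (590,307) and the yellow carton (383,396), and the pile is at (332,327). Next I enlarge the working area.

```bash
cat > h.py <<'E'
import numpy as np, cv2
from workcell import r, optics
C={n:optics.get_calibration(n) for n in("scene","top")}
def rays(n,px):
    c=C[n]; px=np.asarray(px,float).reshape(-1,1,2)
    u=cv2.undistortPointsIter(px,c["mtx"],np.array([c["k1"],0,0,0.]),None,None,(3,50,1e-10)).reshape(-1,2)
    d=np.c_[u,np.ones(len(u))]@c["pose"][:3,:3].T
    return c["pose"][:3,3],d
def plane(n,px,z):
    o,d=rays(n,px); t=(z-o[2])/d[:,2]; return o+d*t[:,None]
def proj(n,P):
    c=C[n]; R=c["pose"][:3,:3].T; t=-R@c["pose"][:3,3]
    return cv2.projectPoints(np.asarray(P,float).reshape(-1,3),cv2.Rodrigues(R)[0],t,c["mtx"],np.array([c["k1"],0,0,0.]))[0].reshape(-1,2)
def rect(px,n,z):
    P=plane(n,px,z)[:,:2].astype(np.float32)*1000
    (c,(w,h),a)=cv2.minAreaRect(P)
    if w<h: w,h,a=h,w,a+90
    return np.round([*c,w,h,(a+90)%180-90],1)
E
python3 - <<'E'
from h import *
im=cv2.imread("top0_raw.png"); hsv=cv2.cvtColor(im,cv2.COLOR_BGR2HSV)
H,S,V=cv2.split(hsv)
m=((H>5)&(H<20)&(S>90)).astype(np.uint8); m[:130]=0;m[250:]=0
for c in cv2.findContours(m,cv2.RETR_EXTERNAL,cv2.CHAIN_APPROX_NONE)[0]:
    if cv2.contourArea(c)>200:
        c=c.reshape(-1,2); print(c.min(0),c.max(0),rect(c,"top",.003),rect(c,"top",.012))
def crop(im,x0,y0,x1,y1,s,f):
    o=cv2.resize(im[y0:y1,x0:x1],None,fx=s,fy=s,interpolation=cv2.INTER_CUBIC)
    for x in range(x0-x0%-10,x1,10): cv2.putText(o,str(x),(int((x-x0+.5)*s),8),0,.3,(0,0,255),1); cv2.line(o,(int((x-x0+.5)*s),10),(int((x-x0+.5)*s),14),(0,0,255))
    for y in range(y0-y0%-10,y1,10): cv2.putText(o,str(y),(0,int((y-y0+.5)*s)),0,.3,(0,0,255),1)
    cv2.imwrite(f,o)
crop(im,60,130,230,250,4.7,"pics/tl.png")
crop(im,180,170,340,270,5,"pics/tr.png")
crop(cv2.imread("scene0_raw.png"),255,160,330,225,9,"pics/sp.png")
E
```

```text
[ 67 206] [145 242] [417.8 278.3 223.2  83.5 -85. ] [417.7 275.4 221.5  82.8 -85. ]
[262 192] [331 225] [ 450.4 -265.3  189.8   73.9  -84.2] [ 450.2 -264.1  188.4   73.3  -84.2]
[163 141] [221 161] [619.8  27.2 164.7  50.5 -88.4] [618.3  26.2 163.5  50.1 -88.4]
[ 69 141] [146 171] [613.1 273.2 224.4  60.2  80.3] [611.7 270.4 222.8  59.8  80.3]
```

View pics/tl.png

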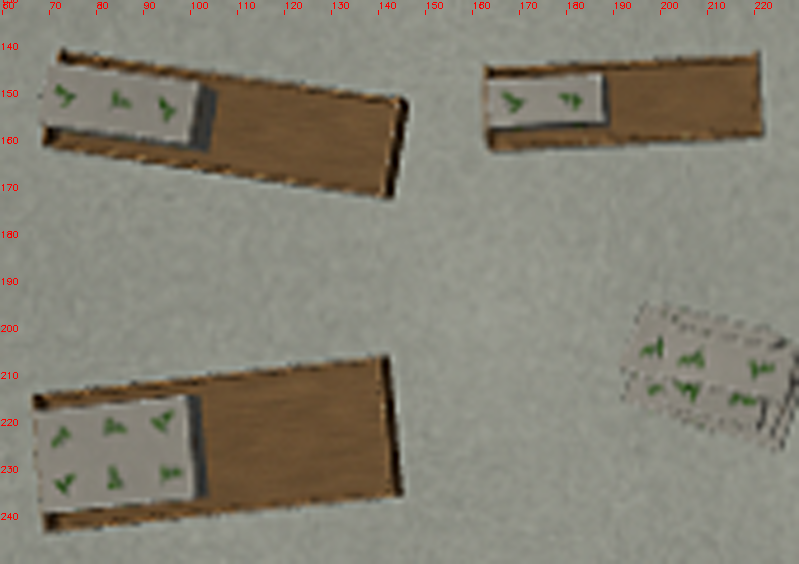

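View pics/tr.png

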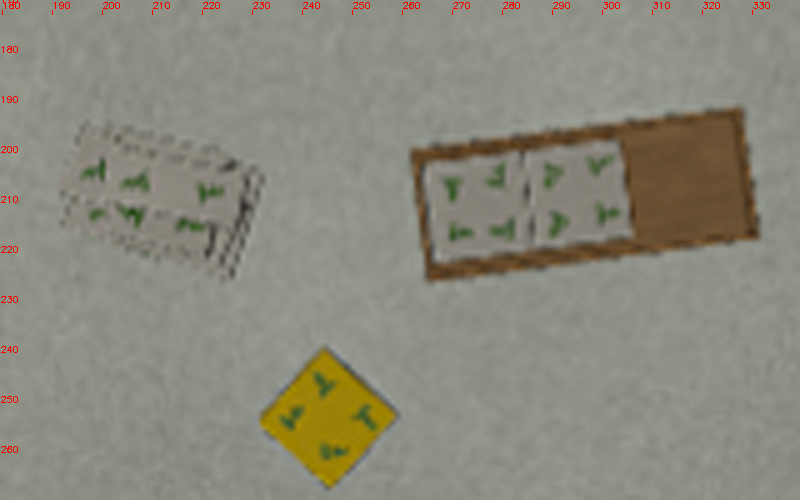

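View pics/sp.png

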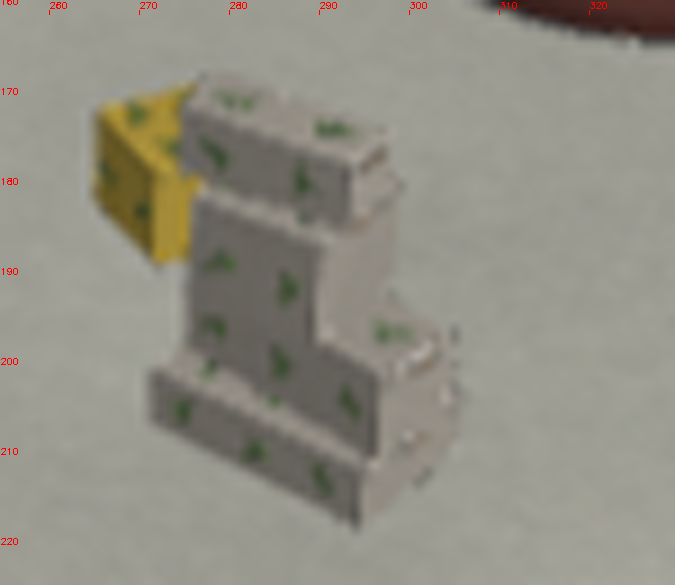

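The crops show the four trays clearly, each with its free place toward image right. The pile, in scene raw px, is vial top (275-297,168-178), then jar, dropper, and slab at the bottom. The target tray_jar is the brown one (262-331,192-225) holding two white cartons, not the blue one. The yellow carton at (244,253) stays put.

```bash
cat >> h.py <<'E'
def quad(P):  # corners a,b,c,d in order, a-b & d-c along length -> centre mm, sizes, angle
    P=P[:,:2]*1000; u=(P[1]-P[0]+P[2]-P[3])/2; v=(P[3]-P[0]+P[2]-P[1])/2
    return P.mean(0).round(1),round(np.hypot(*u),1),round(np.hypot(*v),1),round(np.degrees(np.arctan2(u[1],u[0])),1),round(np.degrees(np.arctan2(v[1],v[0])),1)
E
python3 - <<'E'
from h import *
tl=lambda p:np.array(p)/4.7-.5+[60,130]
tr=lambda p:np.array(p)/5-.5+[180,170]
sp=lambda p:np.array(p)/9-.5+[255,160]
# a,d at the far end; direction d: free -> packed (x axis)
packed={"dropper":(tl([(200,80),(47,66),(40,129),(191,145)]),.041,105.5),
"vial":(tl([(602,72),(487,79),(489,127),(604,122)]),.031,79.5),
"slab":(tl([(189,394),(35,408),(43,514),(196,497)]),.029,105.5),
"jar":(tr([(622,138),(425,164),(435,262),(632,236)]),.047,91.)}
outl={"dropper":(tl([(404,100),(62,50),(44,146),(388,197)]),48.5),"vial":(tl([(760,53),(485,68),(489,151),(764,134)]),35.5),
"slab":(tl([(386,356),(34,396),(46,531),(401,494)]),48.5),"jar":(tr([(742,109),(412,151),(429,280),(758,236)]),55.)}
for k,(p,z,off) in packed.items():
    q=quad(plane("top",p,z)); a=np.radians(q[3]); print(k,"packed",q,"-> origin",(q[0]-off*np.array([np.cos(a),np.sin(a)])).round(1))
    p,off=outl[k]; q=quad(plane("top",p,.012)); a2=np.radians(q[3]); print("   outline",q,"-> origin",(q[0]-off*np.array([np.cos(a2),np.sin(a2)])).round(1))
print("vial top",quad(plane("scene",sp([(182,110),(352,162),(388,128),(205,74)]),.136)))
print("jar near top",plane("scene",sp([(195,190),(320,240)]),.108).round(4).tolist(),"bot",plane("scene",sp([(188,350),(316,342)]),.064).round(4).tolist())
print("drop near",plane("scene",sp([(377,375)]),.064).round(4),plane("scene",sp([(377,460)]),.026).round(4))
print("slab near",plane("scene",sp([(150,372),(362,462)]),.026).round(4),plane("scene",sp([(150,422),(360,528)]),0).round(4))
print("top outer", plane("top",tr([(82,122),(262,175),(232,278),(62,225)]),.026).round(4).tolist())
s=r.read_state(); from scipy.spatial.transform import Rotation as Ro
print(Ro.from_euler("xyz",s["tool_rot"],degrees=True).as_matrix().round(3))
E
```

```text
dropper packed (array([620.4, 325.2]), np.float64(95.3), np.float64(38.6), np.float64(82.7), np.float64(173.5)) -> origin [607.  220.6]
   outline (array([612.4, 271. ]), np.float64(218.0), np.float64(59.7), np.float64(80.1), np.float64(170.3)) -> origin [604.1 223.2]
vial packed (array([617.4,  69.9]), np.float64(68.4), np.float64(29.4), np.float64(91.5), np.float64(-178.1)) -> origin [619.5  -9.6]
   outline (array([618.7,  25.3]), np.float64(165.8), np.float64(49.9), np.float64(91.9), np.float64(-177.8)) -> origin [619.9 -10.2]
slab packed (array([413.8, 331.2]), np.float64(95.6), np.float64(62.2), np.float64(94.7), np.float64(-176.2)) -> origin [422.4 226.1]
   outline (array([418.1, 275.8]), np.float64(219.9), np.float64(82.3), np.float64(95.1), np.float64(-174.7)) -> origin [422.4 227.5]
jar packed (array([ 446.9, -228.7]), np.float64(108.6), np.float64(53.6), np.float64(96.0), np.float64(-175.8)) -> origin [ 456.4 -319.2]
   outline (array([ 450.4, -264.7]), np.float64(188.0), np.float64(72.5), np.float64(95.9), np.float64(-174.4)) -> origin [ 456.1 -319.4]
vial top (array([458.5, -44. ]), np.float64(67.8), np.float64(25.8), np.float64(81.0), np.float64(174.6))
jar near top [[0.4712, -0.0699, 0.108], [0.4852, -0.0202, 0.108]] bot [[0.5038, -0.0598, 0.064], [0.4828, -0.02, 0.064]]
drop near [[0.4939 0.0053 0.064 ]] [[0.4913 0.0071 0.026 ]]
slab near [[ 0.4709 -0.0844  0.026 ]
 [ 0.4943  0.0025  0.026 ]] [[ 0.4663 -0.0853  0.    ]
 [ 0.4981  0.0045 -0.    ]]
top outer [[0.4964, 0.0153, 0.026], [0.4648, -0.0836, 0.026], [0.4084, -0.0658, 0.026], [0.4397, 0.0273, 0.026]]
[[-0.     0.284 -0.959]
 [ 0.001 -0.959 -0.284]
 [-1.    -0.001 -0.   ]]
```

```bash
python3 - <<'E'
from h import *
def crop(n,x0,y0,x1,y1,s):
    im=np.mean([optics.capture(n)[:,:,::-1] for _ in range(4)],0).astype(np.float32)[y0:y1,x0:x1]
    lo,hi=np.percentile(im,[2,99.5]); im=np.clip((im-lo)/(hi-lo)*255,0,255).astype(np.uint8)
    return cv2.resize(im,None,fx=s,fy=s,interpolation=cv2.INTER_CUBIC)
a=crop("top",188,188,238,230,12); b=crop("scene",270,163,310,223,5)
o=np.zeros((504,800,3),np.uint8); o[:,:600]=a; o[:300,600:]=b
# predicted vial (from scene) top corners drawn as dots
c=np.array([.4585,-.044]); 
for ang,col in((81,(0,0,255)),(84,(255,0,0))):
    t=np.radians(ang); u=np.array([np.cos(t),np.sin(t)]); v=np.array([-u[1],u[0]])
    for i in(-35,35):
        for j in(-14,14):
            p=proj("top",[*(c+(i*u+j*v)/1000),.136])[0]; cv2.circle(o,tuple(int(q) for q in ((p-[188,188]+.5)*12)),3,col,-1)
cv2.imwrite("pics/pile.png",o)
E
```

```text
(no output)
```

View pics/pile.png

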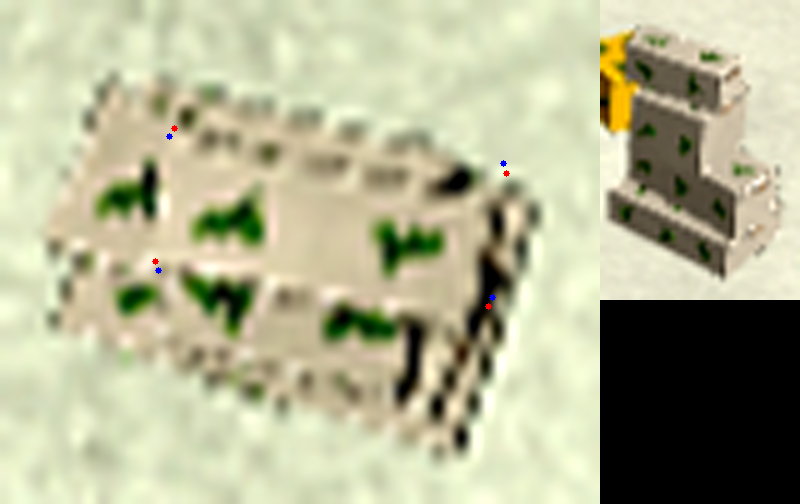

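Vial top corners in the crop: (165,140), (492,196), (470,313), (152,258), which is about 3-4° off the scene estimate. I take the sharper top view.

```bash
cat >> h.py <<'E'
def go(x,y,z,a):   # mm, jaw-axis angle deg: print twist units, tool-axis offsets in units of 30 mm
    s=r.read_state(); from scipy.spatial.transform import Rotation as Ro
    M=Ro.from_euler("xyz",s["tool_rot"],degrees=True).as_matrix(); a0=np.degrees(np.arctan2(M[1,1],M[0,1]))
    d=(a-a0+90)%180-90; A=np.radians(a0+d); p=s["position"]*1000
    e=np.array([x,y,z])-p; off=np.array([-e[2],e[0]*np.cos(A)+e[1]*np.sin(A),e[0]*np.sin(A)-e[1]*np.cos(A)])/30
    print("t %.2f pos %s a %.1f tilt %.3f F %s w %.4f q6 %.0f"%(s["time"],p.round(1),a0,M[2,0],s["wrist_force"].round(1),s["grip_width"],s["q"][5]))
    print("twist %.3f"%(-d/6),"offset",off.round(3))
E
python3 - <<'E'
from h import *
cr=lambda p:np.array(p)/12-.5+188
q=quad(plane("top",cr([(165,140),(492,196),(470,313),(152,258)]),.136)); print(q)
go(*q[0],200,-11)
E
```

```text
(array([456.5, -41.6]), np.float64(68.3), np.float64(24.8), np.float64(-101.1), np.float64(170.4))
t 0.50 pos [ 149.  -503.4  231.3] a -73.5 tilt -1.000 F [-0.3  0.8  0.4] w 0.0854 q6 82
twist -10.418 offset [  1.043   7.124 -17.065]
```

{"fn": "apply_moves", "kwargs": {"increments": [{"hand":0,"offset":[0,0,0],"twist":-1},{"hand":0,"offset":[0,0,0],"twist":-1},{"hand":0,"offset":[0,0,0],"twist":-1},{"hand":0,"offset":[0,0,0],"twist":-1},{"hand":0,"offset":[0,0,0],"twist":-1},{"hand":0,"offset":[0,0,0],"twist":-1},{"hand":0,"offset":[0,0,0],"twist":-1},{"hand":0,"offset":[0,0,0],"twist":-1},{"hand":0,"offset":[0,0,0],"twist":-1},{"hand":0,"offset":[0,0,0],"twist":-1}], "newtons": 40}}

```text
time: 1.33
position: [0.149, -0.5034, 0.2313]
tool_rot: [-110.0, 90.0, 146.8]
wrist_force: [-0.1, 0.8, -0.0]
grip_width: 0.0853
```

{"fn": "apply_moves", "kwargs": {"increments": [{"hand":0.3,"offset":[0,0.4,-0.9],"twist":-0.42},{"hand":0.3,"offset":[0,0.4,-0.9],"twist":0},{"hand":0.3,"offset":[0,0.4,-0.9],"twist":0},{"hand":0.3,"offset":[0,0.4,-0.9],"twist":0},{"hand":0.3,"offset":[0,0.4,-0.9],"twist":0},{"hand":0.3,"offset":[0,0.4,-0.9],"twist":0},{"hand":0.3,"offset":[0,0.4,-0.9],"twist":0},{"hand":0.3,"offset":[0,0.4,-0.9],"twist":0},{"hand":0.3,"offset":[0,0.4,-0.9],"twist":0},{"hand":0.3,"offset":[0,0.4,-0.9],"twist":0}]}}

```text
time: 2.17
position: [0.3199, -0.2608, 0.2315]
tool_rot: [49.5, 90.0, -51.5]
wrist_force: [0.6, -0.5, -0.1]
grip_width: 0.0598
```

{"fn": "apply_moves", "kwargs": {"increments": [{"hand":0.3,"offset":[0,0.4,-0.9],"twist":0},{"hand":0.3,"offset":[0,0.4,-0.9],"twist":0},{"hand":0.3,"offset":[0,0.4,-0.9],"twist":0},{"hand":0.3,"offset":[0,0.4,-0.9],"twist":0},{"hand":0.3,"offset":[0,0.4,-0.9],"twist":0},{"hand":0.3,"offset":[0,0.4,-0.9],"twist":0},{"hand":0.3,"offset":[0,0.4,-0.9],"twist":0},{"hand":0.3,"offset":[0,0.3,-0.7],"twist":0},{"hand":0.3,"offset":[0,0,0],"twist":0},{"hand":0.3,"offset":[0,0,0],"twist":0}]}}

```text
time: 3.0
position: [0.451, -0.0728, 0.2312]
tool_rot: [-59.9, 90.0, -160.7]
wrist_force: [-0.2, 0.6, 0.1]
grip_width: 0.06
```

```bash
python3 -c "
from h import *
go(456.5,-41.6,119,-11)"
```

```text
t 3.00 pos [451.  -72.8 231.2] a -10.9 tilt -1.000 F [-0.2  0.6  0.1] w 0.0600 q6 83
twist 0.025 offset [ 3.74  -0.017 -1.055]
```

{"fn": "apply_moves", "kwargs": {"increments": [{"hand":0.3,"offset":[0,0,-0.53],"twist":0},{"hand":0.3,"offset":[0,0,-0.53],"twist":0},{"hand":0.3,"offset":[0.6,0,0],"twist":0},{"hand":0.3,"offset":[0.7,0,0],"twist":0},{"hand":0.3,"offset":[0.7,0,0],"twist":0},{"hand":0.3,"offset":[0.6,0,0],"twist":0},{"hand":0.3,"offset":[0.5,0,0],"twist":0},{"hand":0.3,"offset":[0.4,0,0],"twist":0},{"hand":0.3,"offset":[0.24,0,0],"twist":0},{"hand":0.3,"offset":[0,0,0],"twist":0}]}}

```text
time: 3.83
position: [0.4555, -0.0429, 0.118]
tool_rot: [-88.7, 89.9, 170.3]
wrist_force: [-1.1, -0.5, -0.6]
grip_width: 0.0601
```

```bash
python3 -c "
from h import *
go(456.5,-41.6,119,-11)
a=optics.capture('scene')[140:240,240:340,::-1]; b=optics.capture('top')[160:260,160:260,::-1]
cv2.imwrite('pics/g1.png',cv2.resize(np.hstack([a,b]),(800,400),interpolation=cv2.INTER_CUBIC))"
```

```text
t 3.83 pos [455.5 -42.9 118. ] a -11.1 tilt -1.000 F [-1.1 -0.5 -0.6] w 0.0601 q6 87
twist -0.009 offset [-0.033  0.023 -0.049]
```

View pics/g1.png

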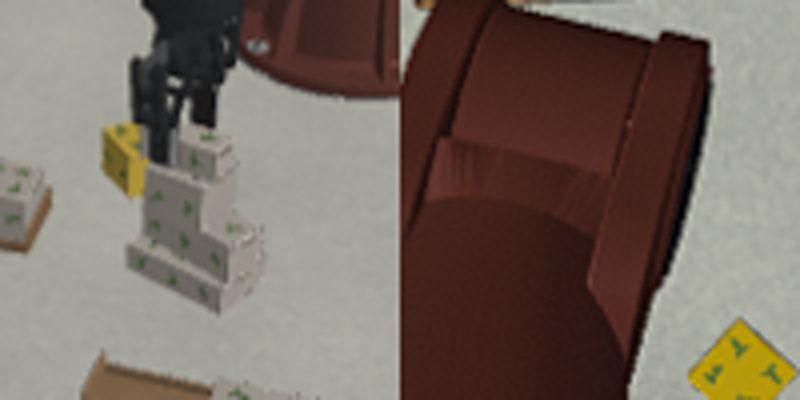

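The crop shows the fingers straddling the vial box above the jar box (near finger ends at crop (155,163)). I close and lift.

{"fn": "apply_moves", "kwargs": {"increments": [{"hand":0.5,"offset":[-0.03,0.02,-0.05],"twist":0},{"hand":0.6,"offset":[0,0,0],"twist":0},{"hand":0.75,"offset":[0,0,0],"twist":0},{"hand":0.75,"offset":[0,0,0],"twist":0},{"hand":0.75,"offset":[0,0,0],"twist":0},{"hand":0.8,"offset":[0,0,0],"twist":0},{"hand":0.8,"offset":[0,0,0],"twist":0},{"hand":0.8,"offset":[-0.1,0,0],"twist":0},{"hand":0.8,"offset":[-0.2,0,0],"twist":0},{"hand":0.8,"offset":[-0.3,0,0],"twist":0}], "newtons": 40}}

```text
time: 4.77
position: [0.4572, -0.0409, 0.1383]
tool_rot: [-93.3, 89.9, 165.7]
wrist_force: [-1.5, 0.3, -0.7]
grip_width: 0.0272
```

{"fn": "apply_moves", "kwargs": {"increments": [{"hand":0.8,"offset":[-0.5,0,0],"twist":0},{"hand":0.8,"offset":[-0.5,0,0],"twist":0},{"hand":0.8,"offset":[-0.4,0,0],"twist":0},{"hand":0.8,"offset":[-0.2,0,0],"twist":0},{"hand":0.8,"offset":[0,0,0],"twist":0}]}}

```text
time: 5.18
position: [0.4586, -0.0412, 0.1877]
tool_rot: [87.2, 89.8, -13.7]
wrist_force: [0.8, -0.4, -0.9]
grip_width: 0.0275
```

```bash
python3 -c "
from h import *
go(619.7,-10,185,1.7)
a=optics.capture('scene')[120:220,240:340,::-1];
cv2.imwrite('pics/g2.png',cv2.resize(a,(600,600),interpolation=cv2.INTER_CUBIC))"
```

```text
t 5.18 pos [458.6 -41.2 187.7] a -11.0 tilt -1.000 F [ 0.8 -0.4 -0.9] w 0.0275 q6 87
twist -2.114 offset [ 0.09   5.399 -0.881]
```

View pics/g2.png

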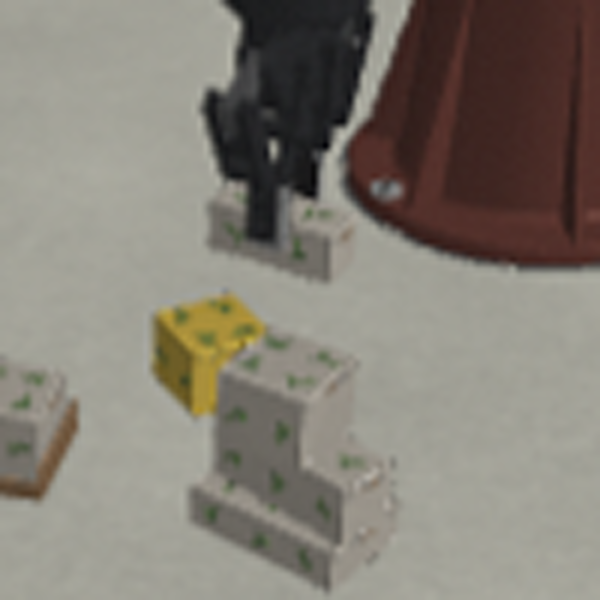

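The vial hangs level and centred, and the jar box beneath did not shift. On to its tray.

{"fn": "apply_moves", "kwargs": {"increments": [{"hand":0.8,"offset":[0,0,0],"twist":-0.5},{"hand":0.8,"offset":[0,0,0],"twist":-0.8},{"hand":0.8,"offset":[0,0,0],"twist":-0.81},{"hand":0.8,"offset":[0,0.4,-0.07],"twist":0},{"hand":0.8,"offset":[0,0.6,-0.1],"twist":0},{"hand":0.8,"offset":[0,0.6,-0.1],"twist":0},{"hand":0.8,"offset":[0,0.6,-0.1],"twist":0},{"hand":0.8,"offset":[0,0.6,-0.1],"twist":0},{"hand":0.8,"offset":[0,0.6,-0.1],"twist":0},{"hand":0.8,"offset":[0,0.6,-0.1],"twist":0}]}}

```text
time: 6.07
position: [0.5773, -0.0171, 0.1849]
tool_rot: [-100.6, 89.9, 171.1]
wrist_force: [-0.7, -0.1, -0.6]
grip_width: 0.0271
```

{"fn": "apply_moves", "kwargs": {"increments": [{"hand":0.8,"offset":[0,0.6,-0.1],"twist":0},{"hand":0.8,"offset":[0,0.5,-0.08],"twist":0},{"hand":0.8,"offset":[0,0.3,-0.05],"twist":0},{"hand":0.8,"offset":[0,0,0],"twist":0},{"hand":0.8,"offset":[0,0,0],"twist":0}]}}

```text
time: 6.48
position: [0.6181, -0.0092, 0.1848]
tool_rot: [-97.5, 89.9, 174.2]
wrist_force: [0.5, 0.4, -0.8]
grip_width: 0.0271
```

```bash
python3 -c "
from h import *
go(619.7,-10,18,1.7)"
```

```text
t 6.48 pos [618.1  -9.2 184.8] a 1.7 tilt -1.000 F [ 0.5  0.4 -0.8] w 0.0271 q6 81
twist -0.002 offset [5.561 0.051 0.03 ]
```

{"fn": "apply_moves", "kwargs": {"increments": [{"hand":0.8,"offset":[0.4,0.05,0.03],"twist":0},{"hand":0.8,"offset":[0.7,0,0],"twist":0},{"hand":0.8,"offset":[0.8,0,0],"twist":0},{"hand":0.8,"offset":[0.8,0,0],"twist":0},{"hand":0.8,"offset":[0.7,0,0],"twist":0},{"hand":0.8,"offset":[0.6,0,0],"twist":0},{"hand":0.8,"offset":[0.5,0,0],"twist":0},{"hand":0.8,"offset":[0.4,0,0],"twist":0},{"hand":0.8,"offset":[0.3,0,0],"twist":0},{"hand":0.8,"offset":[0.1,0,0],"twist":0}]}}

```text
time: 7.32
position: [0.6186, -0.0102, 0.0256]
tool_rot: [-97.9, 89.9, 173.7]
wrist_force: [-0.7, 0.3, 0.1]
grip_width: 0.0272
```

```bash
python3 -c "
from h import *
go(619.7,-10,15,1.7)
a=optics.capture('scene')[215:265,250:325,::-1]; b=optics.capture('top')[120:170,155:230,::-1]
cv2.imwrite('pics/g3.png',cv2.resize(np.vstack([a,b]),None,fx=6,fy=6,interpolation=cv2.INTER_CUBIC))"
```

```text
t 7.32 pos [618.6 -10.2  25.6] a 1.7 tilt -1.000 F [-0.7  0.3  0.1] w 0.0272 q6 81
twist -0.007 offset [ 0.353  0.037 -0.005]
```

View pics/g3.png

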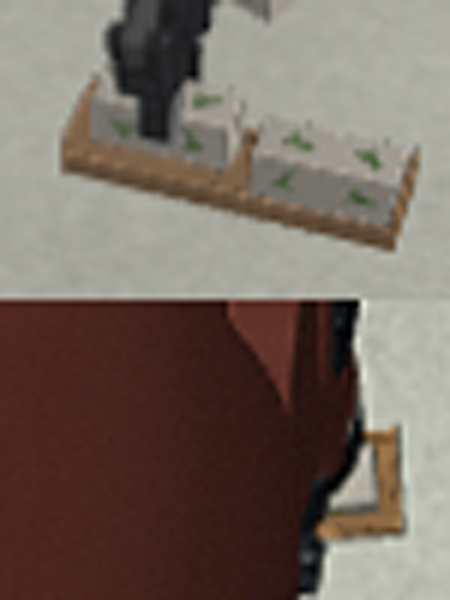

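The carton sits within the free place with similar gaps at both ends (scene crop x 93-230 between 80 and 245). I lower it gently.

{"fn": "apply_moves", "kwargs": {"increments": [{"hand":0.8,"offset":[0.15,0.03,0],"twist":0},{"hand":0.8,"offset":[0.1,0,0],"twist":0},{"hand":0.8,"offset":[0.07,0,0],"twist":0},{"hand":0.8,"offset":[0.03,0,0],"twist":0},{"hand":0.8,"offset":[0,0,0],"twist":0}]}}

```text
time: 7.83
position: [0.6211, -0.0101, 0.0164]
tool_rot: [-117.0, 90.0, 154.7]
wrist_force: [-0.3, -0.3, -1.6]
grip_width: 0.0275
```

{"fn": "apply_moves", "kwargs": {"increments": [{"hand":0.8,"offset":[0.025,0,0],"twist":0},{"hand":0.8,"offset":[0,0,0],"twist":0},{"hand":0.8,"offset":[0,0,0],"twist":0}]}}

```text
time: 8.08
position: [0.6213, -0.0101, 0.0161]
tool_rot: [85.7, 90.0, -2.7]
wrist_force: [-0.2, 0.4, 2.1]
grip_width: 0.027
```

{"fn": "apply_moves", "kwargs": {"increments": [{"hand":0.8,"offset":[0.02,0,0],"twist":0},{"hand":0.8,"offset":[0,0,0],"twist":0},{"hand":0.8,"offset":[0,0,0],"twist":0}]}}

```text
time: 8.33
position: [0.6213, -0.0101, 0.016]
tool_rot: [82.9, 90.0, -5.4]
wrist_force: [-3.1, 0.6, 9.4]
grip_width: 0.0269
```

{"fn": "apply_moves", "kwargs": {"increments": [{"hand":0.8,"offset":[0.02,0,0],"twist":0},{"hand":0.8,"offset":[0,0,0],"twist":0},{"hand":0.8,"offset":[0,0,0],"twist":0}]}}

```text
time: 8.58
position: [0.6214, -0.0101, 0.016]
tool_rot: [78.9, 90.0, -9.4]
wrist_force: [-6.1, 0.1, 16.1]
grip_width: 0.0271
```

Contact at TCP z = 16 mm; the carton is on the floor and the fingers clear the 12 mm lips. I ease off, release and rise.

{"fn": "apply_moves", "kwargs": {"increments": [{"hand":0.8,"offset":[-0.035,0,0],"twist":0},{"hand":0.66,"offset":[0,0,0],"twist":0},{"hand":0.6,"offset":[0,0,0],"twist":0},{"hand":0.5,"offset":[0,0,0],"twist":0},{"hand":0.45,"offset":[0,0,0],"twist":0},{"hand":0.45,"offset":[-0.1,0,0],"twist":0},{"hand":0.45,"offset":[-0.5,0,0],"twist":0},{"hand":0.45,"offset":[-0.9,0,0],"twist":0},{"hand":0.45,"offset":[-1,0,0],"twist":0},{"hand":0.2,"offset":[-1,0,0],"twist":0}]}}

```text
time: 9.42
position: [0.6207, -0.0101, 0.1216]
tool_rot: [-99.0, 89.9, 172.7]
wrist_force: [0.6, 0.6, 0.4]
grip_width: 0.0576
```

{"fn": "apply_moves", "kwargs": {"increments": [{"hand":0.1,"offset":[-1,0,0],"twist":0},{"hand":0.1,"offset":[-1,-0.3,0.5],"twist":0},{"hand":0.1,"offset":[0,-0.3,1],"twist":0},{"hand":0.1,"offset":[0,-0.3,1],"twist":0},{"hand":0.1,"offset":[0,0,1],"twist":0},{"hand":0.1,"offset":[0,0,1],"twist":0},{"hand":0.1,"offset":[0,0,1],"twist":0},{"hand":0.1,"offset":[0,0,1],"twist":0},{"hand":0.1,"offset":[0,0,1],"twist":0},{"hand":0.1,"offset":[0,0,0],"twist":0}]}}

```text
time: 10.25
position: [0.6006, -0.2411, 0.1804]
tool_rot: [12.3, 89.9, -76.3]
wrist_force: [-0.9, 1.4, 0.3]
grip_width: 0.077
```

```bash
python3 - <<'E'
from h import *
go(456,-45,200,-16)
def st(im):
    im=im.astype(np.float32); lo,hi=np.percentile(im,[2,99.5]); return np.clip((im-lo)/(hi-lo)*255,0,255).astype(np.uint8)
t=np.mean([optics.capture('top')[:,:,::-1] for _ in range(3)],0); s=np.mean([optics.capture('scene')[:,:,::-1] for _ in range(3)],0)
f=lambda im,x0,y0,x1,y1,k: cv2.resize(st(im[y0:y1,x0:x1]),None,fx=k,fy=k,interpolation=cv2.INTER_CUBIC)
o=np.zeros((600,800,3),np.uint8); o[:400,:450]=f(t,190,190,235,230,10); o[:400,450:]=f(s,272,178,307,218,10); o[400:,:350]=f(t,157,130,227,170,5)
cv2.imwrite('pics/p2.png',o)
E
```

```text
t 10.25 pos [ 600.6 -241.1  180.4] a 1.4 tilt -1.000 F [-0.9  1.4  0.3] w 0.0770 q6 60
twist 2.904 offset [-0.652 -6.434 -4.957]
```

View pics/p2.png

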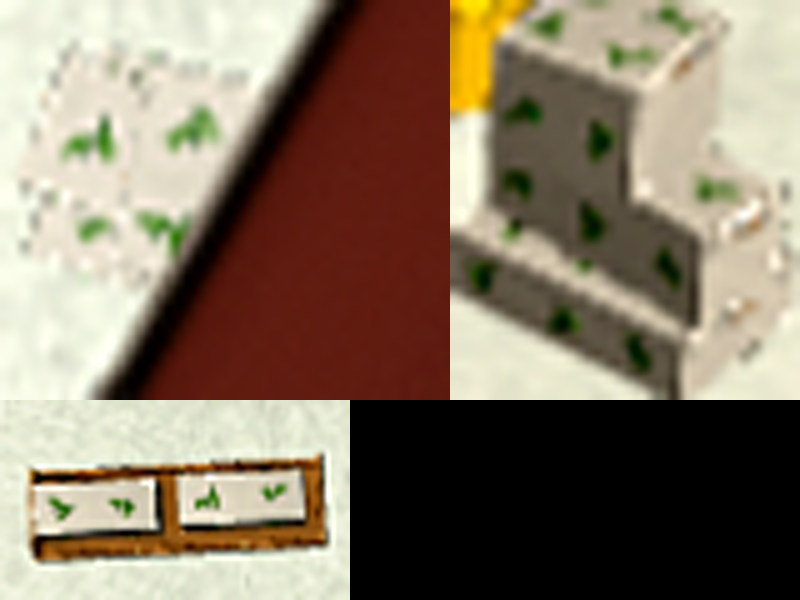

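Vial seated squarely in tray_vial, in line with its neighbour (crop bottom left). The arm hides part of the pile, so I swing it further right while turning for the jar box.

{"fn": "apply_moves", "kwargs": {"increments": [{"hand":0.1,"offset":[-0.6,-1,0],"twist":0},{"hand":0.1,"offset":[0,-1,0],"twist":0},{"hand":0.1,"offset":[0,-1,0.5],"twist":0},{"hand":0.1,"offset":[0,-1,0.8],"twist":0},{"hand":0.1,"offset":[0,-1,1],"twist":0},{"hand":0.1,"offset":[0,-1,1],"twist":0},{"hand":0.1,"offset":[0,0,1],"twist":1},{"hand":0.1,"offset":[0,0,0],"twist":1},{"hand":0.1,"offset":[0,0,0],"twist":0.9},{"hand":0.1,"offset":[0,0,0],"twist":0}]}}

```text
time: 11.38
position: [0.4257, -0.3686, 0.1987]
tool_rot: [122.0, 90.0, 16.0]
wrist_force: [-0.3, -0.1, -0.4]
grip_width: 0.0772
```

```bash
python3 - <<'E'
from h import *
go(456,-45,200,-16)
sc=lambda p:(np.array(p)-[450,0])/10-.5+[272,178]
P=plane("scene",sc([(500,43),(635,97),(725,20)]),.108); print(P.round(4).tolist())
u=P[1]-P[0]; print(np.degrees(np.arctan2(u[1],u[0])),np.hypot(*u[:2]), np.degrees(np.arctan2(*(P[2]-P[1])[1::-1])))
def st(im):
    im=im.astype(np.float32); lo,hi=np.percentile(im,[2,99.5]); return np.clip((im-lo)/(hi-lo)*255,0,255).astype(np.uint8)
t=np.mean([optics.capture('top')[:,:,::-1] for _ in range(3)],0)
f=lambda im,x0,y0,x1,y1,k: cv2.resize(st(im[y0:y1,x0:x1]),None,fx=k,fy=k,interpolation=cv2.INTER_CUBIC)
cv2.imwrite('pics/p3.png',f(t,190,190,238,230,15))
E
```

```text
t 11.38 pos [ 425.7 -368.6  198.7] a -16.0 tilt -1.000 F [-0.3 -0.1 -0.4] w 0.0772 q6 58
twist 0.006 offset [ -0.042  -2.002 -10.647]
[[0.4773, -0.0668, 0.108], [0.4907, -0.0187, 0.108], [0.4385, -0.0052, 0.108]]
74.41216183325436 0.04987548819582352 165.48352773527174
```

View pics/p3.png

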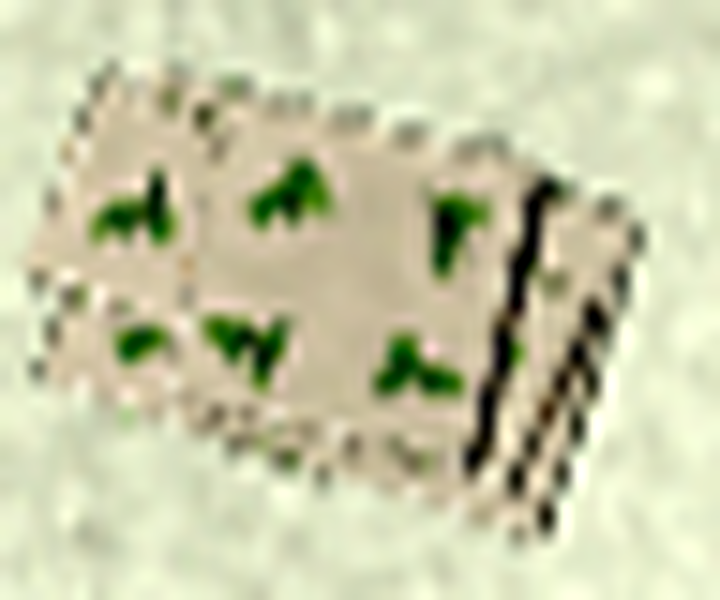

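```bash
python3 - <<'E'
from h import *
f=lambda p:np.array(p)/15-.5+190
P=plane("top",f([(345,285),(530,180),(468,465),(275,190),(455,225)]),.108)*1000; print(P.round(1).tolist())
for a,b in((2,1),(4,3)): print(np.degrees(np.arctan2(*(P[b]-P[a])[1::-1])))
# slab/dropper right-end edges for later
Q=plane("top",f([(640,235),(545,520),(35,370),(105,65)]),.026); print("slab",quad(Q[[3,0,1,2]]))
go(P[0][0],P[0][1],200,-14)
E
```

```text
[[452.3, -35.5, 108.0], [469.5, -67.5, 108.0], [421.0, -55.9, 108.0], [468.8, -23.8, 108.0], [462.1, -54.5, 108.0]]
-13.478545689712146
77.68156365896465
slab (array([452.8, -27.2]), np.float64(100.6), np.float64(56.3), np.float64(-108.3), np.float64(163.3))
t 11.53 pos [ 426.  -368.1  198.7] a -15.5 tilt -1.000 F [ 0.1 -0.2  0.1] w 0.0768 q6 57
twist -0.246 offset [ -0.042  -1.831 -10.971]
```

{"fn": "apply_moves", "kwargs": {"increments": [{"hand":0.1,"offset":[0,-0.14,-0.9],"twist":-0.33},{"hand":0.1,"offset":[0,-0.14,-0.9],"twist":0},{"hand":0.1,"offset":[0,-0.14,-0.9],"twist":0},{"hand":0.1,"offset":[0,-0.14,-0.9],"twist":0},{"hand":0.1,"offset":[0,-0.14,-0.9],"twist":0},{"hand":0.1,"offset":[0,-0.14,-0.9],"twist":0},{"hand":0.1,"offset":[0,-0.14,-0.9],"twist":0},{"hand":0.1,"offset":[0,-0.14,-0.9],"twist":0},{"hand":0.1,"offset":[0,-0.14,-0.9],"twist":0},{"hand":0.1,"offset":[0,-0.14,-0.9],"twist":0}]}}

```text
time: 12.37
position: [0.4499, -0.0948, 0.1988]
tool_rot: [84.4, 90.0, -19.2]
wrist_force: [0.4, 0.4, -1.0]
grip_width: 0.0769
```

{"fn": "apply_moves", "kwargs": {"increments": [{"hand":0.1,"offset":[0,-0.14,-0.9],"twist":0},{"hand":0.1,"offset":[0,-0.14,-0.7],"twist":0},{"hand":0.1,"offset":[0,-0.1,-0.4],"twist":0},{"hand":0.1,"offset":[0,0,0],"twist":0},{"hand":0.1,"offset":[0,0,0],"twist":0}]}}

```text
time: 12.78
position: [0.4531, -0.035, 0.1988]
tool_rot: [61.4, 90.0, -42.1]
wrist_force: [-0.2, 1.4, -0.4]
grip_width: 0.0769
```

```bash
python3 -c "
from h import *
go(454,-36,76,-13.5)"
```

```text
t 12.78 pos [453.1 -35.  198.8] a -13.5 tilt -1.000 F [-0.2  1.4 -0.4] w 0.0769 q6 90
twist -0.001 offset [4.092 0.037 0.026]
```

{"fn": "apply_moves", "kwargs": {"increments": [{"hand":0.1,"offset":[0.5,0.03,0.03],"twist":0},{"hand":0.1,"offset":[0.6,0,0],"twist":0},{"hand":0.1,"offset":[0.6,0,0],"twist":0},{"hand":0.1,"offset":[0.5,0,0],"twist":0},{"hand":0.1,"offset":[0.5,0,0],"twist":0},{"hand":0.1,"offset":[0.4,0,0],"twist":0},{"hand":0.1,"offset":[0.4,0,0],"twist":0},{"hand":0.1,"offset":[0.3,0,0],"twist":0},{"hand":0.1,"offset":[0.29,0,0],"twist":0},{"hand":0.1,"offset":[0,0,0],"twist":0}]}}

```text
time: 13.62
position: [0.4529, -0.0371, 0.0746]
tool_rot: [-87.5, 89.9, 168.7]
wrist_force: [-0.4, -0.1, -0.5]
grip_width: 0.0771
```

{"fn": "apply_moves", "kwargs": {"increments": [{"hand":0.2,"offset":[0,0,0],"twist":0},{"hand":0.28,"offset":[0,0,0],"twist":0},{"hand":0.34,"offset":[0,0,0],"twist":0},{"hand":0.4,"offset":[0,0,0],"twist":0},{"hand":0.45,"offset":[0,0,0],"twist":0},{"hand":0.5,"offset":[0,0,0],"twist":0},{"hand":0.5,"offset":[0,0,0],"twist":0},{"hand":0.5,"offset":[0,0,0],"twist":0}], "newtons": 40}}

```text
time: 14.28
position: [0.4543, -0.037, 0.0766]
tool_rot: [81.6, 89.9, -22.1]
wrist_force: [-1.3, 0.7, 5.8]
grip_width: 0.0536
```

```bash
python3 -c "
from h import *
go(454,-36,76,-13.5)"
```

```text
t 14.28 pos [454.3 -37.   76.6] a -13.7 tilt -1.000 F [-1.3  0.7  5.8] w 0.0536 q6 90
twist -0.040 offset [ 0.022 -0.017 -0.031]
```

{"fn": "apply_moves", "kwargs": {"increments": [{"hand":0.5,"offset":[-0.1,0,0],"twist":0},{"hand":0.5,"offset":[-0.2,0,0],"twist":0},{"hand":0.5,"offset":[-0.4,0,0],"twist":0},{"hand":0.5,"offset":[-0.5,0,0],"twist":0},{"hand":0.5,"offset":[-0.6,0,0],"twist":0},{"hand":0.5,"offset":[-0.5,0,0],"twist":0},{"hand":0.5,"offset":[-0.3,0,0],"twist":-0.8},{"hand":0.5,"offset":[0,0,0],"twist":-0.8},{"hand":0.5,"offset":[0,0,0],"twist":-0.8},{"hand":0.5,"offset":[0,0,0],"twist":-0.85}]}}

```text
time: 15.12
position: [0.454, -0.0369, 0.1547]
tool_rot: [73.0, 90.0, -11.0]
wrist_force: [0.1, 0.6, -1.1]
grip_width: 0.0532
```

```bash
python3 -c "
from h import *
go(456.3,-319.3,130,6)"
```

```text
t 15.12 pos [454.  -36.9 154.7] a 6.0 tilt -1.000 F [ 0.1  0.6 -1.1] w 0.0532 q6 70
twist -0.002 offset [ 0.822 -0.907  9.371]
```

{"fn": "apply_moves", "kwargs": {"increments": [{"hand":0.5,"offset":[0,-0.04,0.4],"twist":0},{"hand":0.5,"offset":[0,-0.07,0.7],"twist":0},{"hand":0.5,"offset":[0,-0.07,0.7],"twist":0},{"hand":0.5,"offset":[0,-0.07,0.7],"twist":0},{"hand":0.5,"offset":[0,-0.07,0.7],"twist":0},{"hand":0.5,"offset":[0,-0.07,0.7],"twist":0},{"hand":0.5,"offset":[0,-0.07,0.7],"twist":0},{"hand":0.5,"offset":[0,-0.07,0.7],"twist":0},{"hand":0.5,"offset":[0,-0.07,0.7],"twist":0},{"hand":0.5,"offset":[0,-0.07,0.7],"twist":0}]}}

```text
time: 15.95
position: [0.4539, -0.2399, 0.1545]
tool_rot: [57.9, 90.0, -26.3]
wrist_force: [-0.2, -0.7, -1.1]
grip_width: 0.0535
```

{"fn": "apply_moves", "kwargs": {"increments": [{"hand":0.5,"offset":[0,-0.07,0.7],"twist":0},{"hand":0.5,"offset":[0,-0.07,0.7],"twist":0},{"hand":0.5,"offset":[0,-0.07,0.7],"twist":0},{"hand":0.5,"offset":[0,-0.05,0.4],"twist":0},{"hand":0.5,"offset":[0,-0.03,0.17],"twist":0},{"hand":0.5,"offset":[0,0,0],"twist":0},{"hand":0.5,"offset":[0,0,0],"twist":0}]}}

```text
time: 16.53
position: [0.4531, -0.3186, 0.1539]
tool_rot: [-164.6, 90.0, 111.1]
wrist_force: [-0.3, -0.8, -1.0]
grip_width: 0.0534
```

```bash
python3 -c "
from h import *
go(456.3,-319.3,26,6)"
```

```text
t 16.53 pos [ 453.1 -318.6  153.9] a 5.8 tilt -1.000 F [-0.3 -0.8 -1. ] w 0.0534 q6 42
twist -0.041 offset [4.263 0.103 0.034]
```

{"fn": "apply_moves", "kwargs": {"increments": [{"hand":0.5,"offset":[0.4,0.1,0.07],"twist":-0.04},{"hand":0.5,"offset":[0.6,0,0],"twist":0},{"hand":0.5,"offset":[0.7,0,0],"twist":0},{"hand":0.5,"offset":[0.7,0,0],"twist":0},{"hand":0.5,"offset":[0.6,0,0],"twist":0},{"hand":0.5,"offset":[0.5,0,0],"twist":0},{"hand":0.5,"offset":[0.4,0,0],"twist":0},{"hand":0.5,"offset":[0.25,0,0],"twist":0},{"hand":0.5,"offset":[0.1,0,0],"twist":0},{"hand":0.5,"offset":[0,0,0],"twist":0}]}}

```text
time: 17.37
position: [0.4563, -0.3204, 0.0257]
tool_rot: [-141.5, 89.9, 134.5]
wrist_force: [-0.8, -0.9, -1.5]
grip_width: 0.053
```

```bash
python3 - <<'E'
from h import *
go(456.3,-320.5,17,6)
def st(im):
    im=im.astype(np.float32); lo,hi=np.percentile(im,[2,99.5]); return np.clip((im-lo)/(hi-lo)*255,0,255).astype(np.uint8)
t=optics.capture('top')[:,:,::-1]; s=optics.capture('scene')[:,:,::-1]
f=lambda im,x0,y0,x1,y1,k: cv2.resize(st(im[y0:y1,x0:x1]),None,fx=k,fy=k,interpolation=cv2.INTER_CUBIC)
o=np.zeros((600,800,3),np.uint8); o[:400,:350]=f(t,190,190,225,230,10); o[:400,400:]=f(s,270,185,310,225,10); o[400:,:400]=f(s,180,170,260,210,5);o[400:,400:]=f(t,260,190,340,230,5)
cv2.imwrite('pics/p4.png',o)
E
```

```text
t 17.37 pos [ 456.3 -320.4   25.7] a 6.0 tilt -1.000 F [-0.8 -0.9 -1.5] w 0.0530 q6 41
twist 0.005 offset [0.289 0.001 0.004]
```

View pics/p4.png

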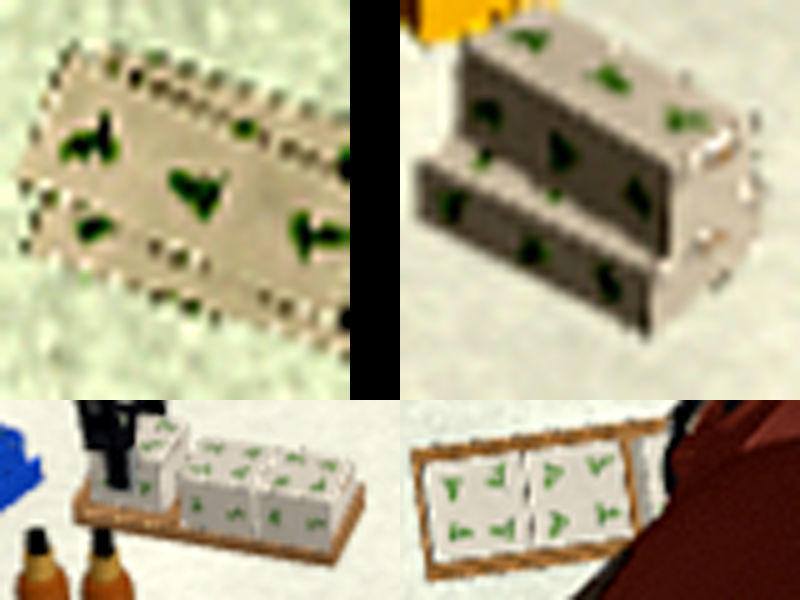

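Jar box held upright over the free place of the brown tray, in line with its neighbours (scene crop (135,465)). I lower until contact.

{"fn": "apply_moves", "kwargs": {"increments": [{"hand":0.5,"offset":[0.12,0,0],"twist":0},{"hand":0.5,"offset":[0.09,0,0],"twist":0},{"hand":0.5,"offset":[0.05,0,0],"twist":0},{"hand":0.5,"offset":[0,0,0],"twist":0},{"hand":0.5,"offset":[0,0,0],"twist":0}]}}

```text
time: 17.88
position: [0.4565, -0.3212, 0.0186]
tool_rot: [-161.2, 90.0, 114.8]
wrist_force: [1.3, 0.1, -0.6]
grip_width: 0.0534
```

{"fn": "apply_moves", "kwargs": {"increments": [{"hand":0.5,"offset":[0.025,0,0],"twist":0},{"hand":0.5,"offset":[0,0,0],"twist":0},{"hand":0.5,"offset":[0,0,0],"twist":0}]}}

```text
time: 18.13
position: [0.4565, -0.3213, 0.0179]
tool_rot: [49.9, 90.0, -34.2]
wrist_force: [0.2, 0.1, -1.3]
grip_width: 0.0532
```

{"fn": "apply_moves", "kwargs": {"increments": [{"hand":0.5,"offset":[0.025,0,0],"twist":0},{"hand":0.5,"offset":[0,0,0],"twist":0},{"hand":0.5,"offset":[0,0,0],"twist":0}]}}

```text
time: 18.38
position: [0.4565, -0.3212, 0.0171]
tool_rot: [-118.5, 90.0, 157.5]
wrist_force: [-0.4, 0.4, -0.5]
grip_width: 0.0533
```

{"fn": "apply_moves", "kwargs": {"increments": [{"hand":0.5,"offset":[0.025,0,0],"twist":0},{"hand":0.5,"offset":[0,0,0],"twist":0},{"hand":0.5,"offset":[0,0,0],"twist":0}]}}

```text
time: 18.63
position: [0.4565, -0.3212, 0.0163]
tool_rot: [-84.2, 90.0, -168.2]
wrist_force: [-0.1, 0.4, -1.2]
grip_width: 0.0535
```

{"fn": "apply_moves", "kwargs": {"increments": [{"hand":0.5,"offset":[0.025,0,0],"twist":0},{"hand":0.5,"offset":[0,0,0],"twist":0},{"hand":0.5,"offset":[0,0,0],"twist":0}]}}

```text
time: 18.88
position: [0.4566, -0.3213, 0.0157]
tool_rot: [49.0, 90.0, -35.0]
wrist_force: [-0.1, 0.2, 1.6]
grip_width: 0.0534
```

Contact at 15.7 mm. I release and rise, turning toward the dropper box.

{"fn": "apply_moves", "kwargs": {"increments": [{"hand":0.37,"offset":[0,0,0],"twist":0},{"hand":0.3,"offset":[0,0,0],"twist":0},{"hand":0.2,"offset":[0,0,0],"twist":0},{"hand":0.15,"offset":[0,0,0],"twist":0},{"hand":0.15,"offset":[-0.2,0,0],"twist":0},{"hand":0.15,"offset":[-0.5,0,0],"twist":0},{"hand":0.15,"offset":[-0.8,0,0],"twist":0},{"hand":0.15,"offset":[-1,0,0],"twist":0},{"hand":0.15,"offset":[-1,0,0],"twist":0},{"hand":0.15,"offset":[-1,0,0],"twist":0}]}}

```text
time: 19.72
position: [0.4563, -0.321, 0.1524]
tool_rot: [-71.4, 90.0, -155.4]
wrist_force: [0.6, -1.1, -0.6]
grip_width: 0.0728
```

{"fn": "apply_moves", "kwargs": {"increments": [{"hand":0.15,"offset":[-0.6,-0.5,0],"twist":1},{"hand":0.15,"offset":[0,-0.5,0],"twist":1},{"hand":0.15,"offset":[0,-0.5,0],"twist":1},{"hand":0.15,"offset":[0,0,0],"twist":1},{"hand":0.15,"offset":[0,0,0],"twist":0.7},{"hand":0.15,"offset":[0,0,0],"twist":0}]}}

```text
time: 20.22
position: [0.4115, -0.3213, 0.1692]
tool_rot: [68.9, 90.0, -43.5]
wrist_force: [-0.3, -0.3, 1.1]
grip_width: 0.0727
```

```bash
python3 - <<'E'
from h import *
go(452,-30,200,-22)
def st(im):
    im=im.astype(np.float32); lo,hi=np.percentile(im,[2,99.5]); return np.clip((im-lo)/(hi-lo)*255,0,255).astype(np.uint8)
t=np.mean([optics.capture('top')[:,:,::-1] for _ in range(3)],0);s=optics.capture('scene')[:,:,::-1]
f=lambda im,x0,y0,x1,y1,k: cv2.resize(st(im[y0:y1,x0:x1]),None,fx=k,fy=k,interpolation=cv2.INTER_CUBIC)
o=np.zeros((600,600,3),np.uint8); o[:400]=f(t,190,190,240,230,12)[:400] if 0 else cv2.resize(f(t,190,190,240,230,12),(600,480))[:400]
o=np.vstack([f(t,190,192,240,228,12),np.hstack([f(s,185,172,245,196,5),f(t,255,190,315,214,5)])]); cv2.imwrite('pics/p5.png',o); print(o.shape)
E
```

```text
t 20.22 pos [ 411.5 -321.3  169.2] a -22.4 tilt -1.000 F [-0.3 -0.3  1.1] w 0.0727 q6 66
twist -0.070 offset [-1.027 -2.385 -9.508]
(552, 600, 3)
```

View pics/p5.png

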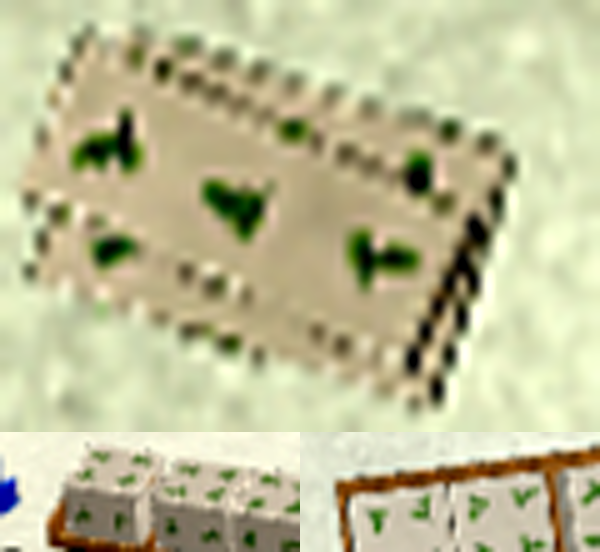

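```bash
python3 - <<'E'
from h import *
sc=lambda p:(np.array(p)-[400,0])/10-.5+[270,185]
P=plane("scene",sc([(460,42),(668,163),(742,112)]),.064)*1000; print(P.round(1).tolist())
an=lambda u:round(np.degrees(np.arctan2(u[1],u[0])),1)
print(an(P[1]-P[0]),np.hypot(*(P[1]-P[0])[:2]),an(P[2]-P[1]),np.hypot(*(P[2]-P[1])[:2]),"mid",(P[0]+P[2])[:2]/2)
f=lambda p:np.array(p)/12-.5+[190,192]
T=plane("top",f([(405,362),(22,190),(78,52),(472,225)]),.064); print(quad(T)); print((T*1000).round(1).tolist())
print("leaf mid",(plane("top",f([(108,148),(235,205),(382,257)]),.064)*1000).round(1).tolist())
S=plane("top",f([(425,402),(28,270),(85,30),(512,160)]),.026); print("slab",quad(S))
E
```

```text
[[452.6, -77.0, 64.0], [492.1, 4.5, 64.0], [457.1, 18.5, 64.0]]
64.1 90.66052182389063 158.2 37.7442445404611 mid [454.81305106 -29.24546968]
(array([453.2, -25.3]), np.float64(94.8), np.float64(33.5), np.float64(64.8), np.float64(-25.2))
[[418.0, -60.4, 64.0], [458.1, 24.1, 64.0], [488.6, 11.1, 64.0], [448.1, -76.0, 64.0]]
leaf mid [[467.1, 4.7, 64.0], [453.7, -23.3, 64.0], [441.4, -55.8, 64.0]]
slab (array([452.4, -26.6]), np.float64(99.5), np.float64(57.8), np.float64(71.1), np.float64(-17.8))
```

```bash
python3 -c "
from h import *
go(453.5,-27,169,-25)"
```

```text
t 20.42 pos [ 411.8 -321.2  168.7] a -22.1 tilt -1.000 F [ 0.3  0.1 -0.7] w 0.0726 q6 66
twist 0.488 offset [-0.01  -2.884 -9.476]
```

{"fn": "apply_moves", "kwargs": {"increments": [{"hand":0.2,"offset":[0,-0.24,-0.8],"twist":0.45},{"hand":0.2,"offset":[0,-0.24,-0.8],"twist":0},{"hand":0.2,"offset":[0,-0.24,-0.8],"twist":0},{"hand":0.2,"offset":[0,-0.24,-0.8],"twist":0},{"hand":0.2,"offset":[0,-0.24,-0.8],"twist":0},{"hand":0.2,"offset":[0,-0.24,-0.8],"twist":0},{"hand":0.2,"offset":[0,-0.24,-0.8],"twist":0},{"hand":0.2,"offset":[0,-0.24,-0.8],"twist":0},{"hand":0.2,"offset":[0,-0.24,-0.8],"twist":0},{"hand":0.2,"offset":[0,-0.24,-0.8],"twist":0}]}}

```text
time: 21.25
position: [0.4464, -0.0717, 0.1687]
tool_rot: [120.4, 90.0, 5.6]
wrist_force: [1.1, 0.5, 0.0]
grip_width: 0.0682
```

{"fn": "apply_moves", "kwargs": {"increments": [{"hand":0.2,"offset":[0,-0.24,-0.8],"twist":0},{"hand":0.2,"offset":[0,-0.24,-0.67],"twist":0},{"hand":0.2,"offset":[0,0,0],"twist":0},{"hand":0.2,"offset":[0,0,0],"twist":0}]}}

```text
time: 21.58
position: [0.4519, -0.0261, 0.1686]
tool_rot: [5.9, 90.0, -108.7]
wrist_force: [0.4, -0.5, 0.6]
grip_width: 0.0683
```

```bash
python3 -c "
from h import *
go(453.5,-27,38,-25)"
```

```text
t 21.58 pos [451.9 -26.1 168.6] a -24.7 tilt -1.000 F [ 0.4 -0.5  0.6] w 0.0683 q6 102
twist 0.051 offset [4.355e+00 6.200e-02 4.000e-03]
```

{"fn": "apply_moves", "kwargs": {"increments": [{"hand":0.2,"offset":[0.5,0.06,0],"twist":0.05},{"hand":0.2,"offset":[0.6,0,0],"twist":0},{"hand":0.2,"offset":[0.6,0,0],"twist":0},{"hand":0.2,"offset":[0.6,0,0],"twist":0},{"hand":0.2,"offset":[0.5,0,0],"twist":0},{"hand":0.2,"offset":[0.5,0,0],"twist":0},{"hand":0.2,"offset":[0.4,0,0],"twist":0},{"hand":0.2,"offset":[0.3,0,0],"twist":0},{"hand":0.2,"offset":[0.33,0,0],"twist":0},{"hand":0.2,"offset":[0,0,0],"twist":0}]}}

```text
time: 22.42
position: [0.4525, -0.0282, 0.0374]
tool_rot: [-72.7, 89.9, 172.1]
wrist_force: [-0.3, -0.3, -0.1]
grip_width: 0.0687
```

{"fn": "apply_moves", "kwargs": {"increments": [{"hand":0.3,"offset":[0,0,0],"twist":0},{"hand":0.4,"offset":[0,0,0],"twist":0},{"hand":0.5,"offset":[0,0,0],"twist":0},{"hand":0.57,"offset":[0,0,0],"twist":0},{"hand":0.65,"offset":[0,0,0],"twist":0},{"hand":0.7,"offset":[0,0,0],"twist":0},{"hand":0.7,"offset":[0,0,0],"twist":0},{"hand":0.7,"offset":[0,0,0],"twist":0}], "newtons": 40}}

```text
time: 23.08
position: [0.454, -0.028, 0.0395]
tool_rot: [90.3, 89.9, -24.9]
wrist_force: [-0.9, -1.0, 5.2]
grip_width: 0.0372
```

```bash
python3 -c "
from h import *
go(453.5,-27,38,-25)"
```

```text
t 23.08 pos [454.  -28.   39.5] a -25.2 tilt -1.000 F [-0.9 -1.   5.2] w 0.0372 q6 102
twist -0.034 offset [ 0.05  -0.028 -0.024]
```

{"fn": "apply_moves", "kwargs": {"increments": [{"hand":0.7,"offset":[-0.1,0,0],"twist":0},{"hand":0.7,"offset":[-0.2,0,0],"twist":0},{"hand":0.7,"offset":[-0.4,0,0],"twist":0},{"hand":0.7,"offset":[-0.6,0,0],"twist":0},{"hand":0.7,"offset":[-0.6,0,0],"twist":0},{"hand":0.7,"offset":[-0.6,0,0],"twist":0},{"hand":0.7,"offset":[-0.3,0,0],"twist":-0.6},{"hand":0.7,"offset":[-0.1,0,0],"twist":-0.8},{"hand":0.7,"offset":[0,0,0],"twist":-0.7},{"hand":0.7,"offset":[0,0,0],"twist":-0.48}]}}

```text
time: 23.92
position: [0.4538, -0.0278, 0.1267]
tool_rot: [90.3, 89.9, -9.2]
wrist_force: [0.2, -0.1, -1.0]
grip_width: 0.0372
```

```bash
python3 -c "
from h import *
go(603.5,222.3,124,-9.7)"
```

```text
t 23.92 pos [453.8 -27.8 126.7] a -9.5 tilt -1.000 F [ 0.2 -0.1 -1. ] w 0.0372 q6 87
twist 0.034 offset [ 0.091  3.515 -9.058]
```

{"fn": "apply_moves", "kwargs": {"increments": [{"hand":0.7,"offset":[0,0.15,-0.4],"twist":0.03},{"hand":0.7,"offset":[0,0.27,-0.7],"twist":0},{"hand":0.7,"offset":[0,0.27,-0.7],"twist":0},{"hand":0.7,"offset":[0,0.27,-0.7],"twist":0},{"hand":0.7,"offset":[0,0.27,-0.7],"twist":0},{"hand":0.7,"offset":[0,0.27,-0.7],"twist":0},{"hand":0.7,"offset":[0,0.27,-0.7],"twist":0},{"hand":0.7,"offset":[0,0.27,-0.7],"twist":0},{"hand":0.7,"offset":[0,0.27,-0.7],"twist":0},{"hand":0.7,"offset":[0,0.27,-0.7],"twist":0}]}}

```text
time: 24.75
position: [0.5646, 0.158, 0.1264]
tool_rot: [107.6, 90.0, 7.7]
wrist_force: [0.6, -0.4, -0.7]
grip_width: 0.0373
```

{"fn": "apply_moves", "kwargs": {"increments": [{"hand":0.7,"offset":[0,0.27,-0.7],"twist":0},{"hand":0.7,"offset":[0,0.27,-0.7],"twist":0},{"hand":0.7,"offset":[0,0.27,-0.6],"twist":0},{"hand":0.7,"offset":[0,0.1,-0.3],"twist":0},{"hand":0.7,"offset":[0,0,0],"twist":0},{"hand":0.7,"offset":[0,0,0],"twist":0}]}}

```text
time: 25.25
position: [0.6025, 0.22, 0.1257]
tool_rot: [-43.4, 90.0, -143.2]
wrist_force: [0.3, -0.3, -0.9]
grip_width: 0.0376
```

```bash
python3 -c "
from h import *
go(603.5,222.3,26,-9.7)"
```

```text
t 25.25 pos [602.5 220.  125.7] a -9.9 tilt -1.000 F [ 0.3 -0.3 -0.9] w 0.0376 q6 113
twist -0.029 offset [ 3.324  0.019 -0.08 ]
```

{"fn": "apply_moves", "kwargs": {"increments": [{"hand":0.7,"offset":[0.2,0.02,-0.08],"twist":-0.03},{"hand":0.7,"offset":[0.4,0,0],"twist":0},{"hand":0.7,"offset":[0.5,0,0],"twist":0},{"hand":0.7,"offset":[0.5,0,0],"twist":0},{"hand":0.7,"offset":[0.5,0,0],"twist":0},{"hand":0.7,"offset":[0.5,0,0],"twist":0},{"hand":0.7,"offset":[0.4,0,0],"twist":0},{"hand":0.7,"offset":[0.2,0,0],"twist":0},{"hand":0.7,"offset":[0.1,0,0],"twist":0},{"hand":0.7,"offset":[0,0,0],"twist":0}]}}

```text
time: 26.08
position: [0.6037, 0.2221, 0.0264]
tool_rot: [-63.2, 90.0, -163.0]
wrist_force: [-0.9, -0.5, -0.8]
grip_width: 0.0371
```

```bash
python3 - <<'E'
from h import *
go(603.5,222.3,18,-9.7)
def st(im):
    im=im.astype(np.float32); lo,hi=np.percentile(im,[2,99.5]); return np.clip((im-lo)/(hi-lo)*255,0,255).astype(np.uint8)
t=optics.capture('top')[:,:,::-1]; s=optics.capture('scene')[:,:,::-1]
f=lambda im,x0,y0,x1,y1,k: cv2.resize(st(im[y0:y1,x0:x1]),None,fx=k,fy=k,interpolation=cv2.INTER_CUBIC)
o=np.zeros((600,800,3),np.uint8); o[:300]=f(s,325,225,425,285,8)[90:390]; o[300:,:400]=f(t,190,194,240,230,8)[:300,:400]
o[300:588,:400]=f(t,190,194,240,230,8); o[300:,400:]=f(s,268,192,310,224,9)[:300,:400] if 0 else cv2.resize(f(s,268,192,312,225,9),(400,300)); cv2.imwrite('pics/p6.png',o)
E
```

```text
t 26.08 pos [603.7 222.1  26.4] a -9.7 tilt -1.000 F [-0.9 -0.5 -0.8] w 0.0371 q6 113
twist -0.008 offset [ 0.279 -0.008 -0.005]Traceback (most recent call last):
  File "<stdin>", line 7, in <module>
ValueError: could not broadcast input array from shape (288,400,3) into shape (300,400,3)
```

```bash
python3 - <<'E'
from h import *
def st(im):
    im=im.astype(np.float32); lo,hi=np.percentile(im,[2,99.5]); return np.clip((im-lo)/(hi-lo)*255,0,255).astype(np.uint8)
t=optics.capture('top')[:,:,::-1]; s=optics.capture('scene')[:,:,::-1]
f=lambda im,x0,y0,x1,y1,w,h: cv2.resize(st(im[y0:y1,x0:x1]),(w,h),interpolation=cv2.INTER_CUBIC)
cv2.imwrite('pics/p6.png',np.vstack([f(s,325,235,425,275,800,320),np.hstack([f(t,190,194,240,229,400,280),f(s,268,192,308,220,400,280)])]))
E
```

```text
(no output)
```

View pics/p6.png

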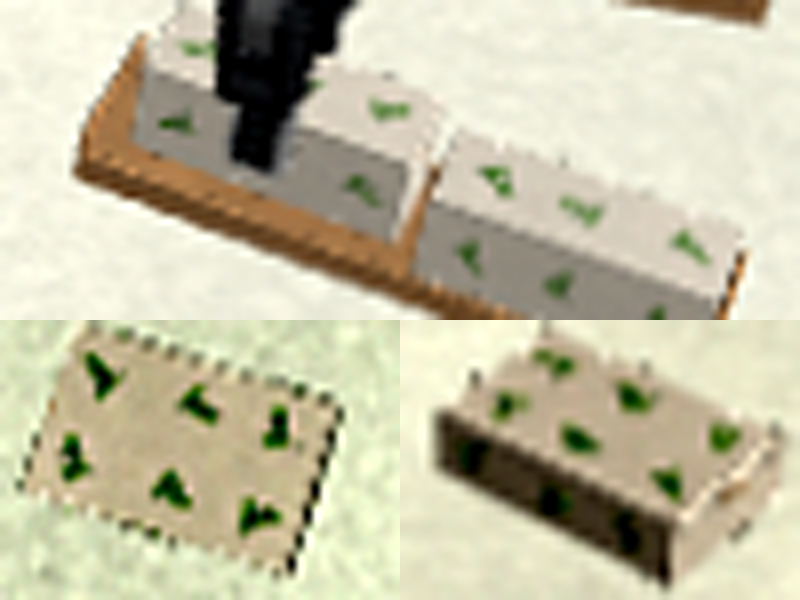

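{"fn": "apply_moves", "kwargs": {"increments": [{"hand":0.7,"offset":[0.12,0,0.06],"twist":0},{"hand":0.7,"offset":[0.09,0,0],"twist":0},{"hand":0.7,"offset":[0.05,0,0],"twist":0},{"hand":0.7,"offset":[0,0,0],"twist":0},{"hand":0.7,"offset":[0,0,0],"twist":0}]}}

```text
time: 26.7
position: [0.6036, 0.2207, 0.0187]
tool_rot: [-69.9, 90.0, -169.6]
wrist_force: [0.5, -0.7, -0.6]
grip_width: 0.0374
```

{"fn": "apply_moves", "kwargs": {"increments": [{"hand":0.7,"offset":[0.03,0,0],"twist":0},{"hand":0.7,"offset":[0,0,0],"twist":0},{"hand":0.7,"offset":[0,0,0],"twist":0}]}}

```text
time: 26.95
position: [0.6037, 0.2207, 0.018]
tool_rot: [134.6, 90.0, 34.8]
wrist_force: [0.3, 0.1, -0.6]
grip_width: 0.0372
```

```bash
python3 - <<'E'
from h import *
go(603.5,222.3,16,-9.7)
f=lambda p:np.array(p)/8-.5+[190,194]
S=plane("top",f([(288,250),(20,168),(83,8),(336,88)]),.026); print("slab",quad(S))
g=lambda p:(np.array(p)-[400,320])/10-.5+[268,192]
P=plane("scene",g([(437,410),(675,520),(785,440)]),.026); u=P[1]-P[0]; print((P*1000).round(1).tolist(),np.degrees(np.arctan2(u[1],u[0])),"c",(P[0]+P[2])/2)
E
```

```text
t 26.95 pos [603.7 220.7  18. ] a -9.7 tilt -1.000 F [ 0.3  0.1 -0.6] w 0.0372 q6 113
twist -0.004 offset [ 0.067 -0.016 -0.05 ]
slab (array([452.1, -29. ]), np.float64(94.2), np.float64(58.7), np.float64(71.4), np.float64(-20.2))
[[469.1, -84.9, 26.0], [497.3, 4.3, 26.0], [443.4, 25.3, 26.0]] 72.48117777448897 c [ 0.4562504  -0.02977322  0.026     ]
```

{"fn": "apply_moves", "kwargs": {"increments": [{"hand":0.7,"offset":[0.03,0,0],"twist":0},{"hand":0.7,"offset":[0,0,0],"twist":0},{"hand":0.7,"offset":[0,0,0],"twist":0}]}}

```text
time: 27.2
position: [0.6037, 0.2207, 0.0171]
tool_rot: [-89.0, 90.0, 171.2]
wrist_force: [-0.6, -0.2, -0.1]
grip_width: 0.0371
```

{"fn": "apply_moves", "kwargs": {"increments": [{"hand":0.7,"offset":[0.025,0,0],"twist":0},{"hand":0.7,"offset":[0,0,0],"twist":0},{"hand":0.7,"offset":[0,0,0],"twist":0}]}}

```text
time: 27.45
position: [0.6038, 0.2207, 0.0166]
tool_rot: [110.8, 90.0, 11.1]
wrist_force: [-0.8, 0.7, 2.6]
grip_width: 0.0374
```

{"fn": "apply_moves", "kwargs": {"increments": [{"hand":0.7,"offset":[0.02,0,0],"twist":0},{"hand":0.7,"offset":[0,0,0],"twist":0},{"hand":0.7,"offset":[0,0,0],"twist":0}]}}

```text
time: 27.7
position: [0.6038, 0.2207, 0.0166]
tool_rot: [107.7, 90.0, 8.0]
wrist_force: [-3.2, -0.5, 8.0]
grip_width: 0.0372
```

Contact at 16.6 mm. I release and go back toward the slab.

{"fn": "apply_moves", "kwargs": {"increments": [{"hand":0.7,"offset":[-0.025,0,0],"twist":0},{"hand":0.55,"offset":[0,0,0],"twist":0},{"hand":0.45,"offset":[0,0,0],"twist":0},{"hand":0.35,"offset":[0,0,0],"twist":0},{"hand":0.3,"offset":[0,0,0],"twist":0},{"hand":0.3,"offset":[-0.2,0,0],"twist":0},{"hand":0.3,"offset":[-0.6,0,0],"twist":0},{"hand":0.3,"offset":[-1,0,0],"twist":0},{"hand":0.3,"offset":[-1,0,0],"twist":0},{"hand":0,"offset":[-1,0,0],"twist":1}]}}

```text
time: 28.53
position: [0.6034, 0.2206, 0.132]
tool_rot: [-63.0, 90.0, -168.7]
wrist_force: [1.4, 0.5, -0.5]
grip_width: 0.0704
```

{"fn": "apply_moves", "kwargs": {"increments": [{"hand":0,"offset":[0,0,0],"twist":0.43},{"hand":0,"offset":[0,0,0],"twist":0}]}}

```text
time: 28.7
position: [0.6051, 0.2211, 0.1331]
tool_rot: [122.5, 89.8, 14.1]
wrist_force: [-0.9, -0.2, -1.0]
grip_width: 0.085
```

```bash
python3 -c "
from h import *
go(453.5,-29,125,-18.3)"
```

```text
t 28.70 pos [605.1 221.1 133.1] a -18.4 tilt -1.000 F [-0.9 -0.2 -1. ] w 0.0850 q6 122
twist -0.021 offset [ 0.27  -2.181  9.501]
```

{"fn": "apply_moves", "kwargs": {"increments": [{"hand":0,"offset":[0,-0.16,0.7],"twist":0},{"hand":0,"offset":[0,-0.2,0.88],"twist":0},{"hand":0,"offset":[0,-0.2,0.88],"twist":0},{"hand":0,"offset":[0,-0.2,0.88],"twist":0},{"hand":0,"offset":[0,-0.2,0.88],"twist":0},{"hand":0,"offset":[0,-0.2,0.88],"twist":0},{"hand":0,"offset":[0,-0.2,0.88],"twist":0},{"hand":0,"offset":[0,-0.2,0.88],"twist":0},{"hand":0,"offset":[0,-0.2,0.88],"twist":0},{"hand":0,"offset":[0,-0.2,0.88],"twist":0}]}}

```text
time: 29.53
position: [0.465, -0.0071, 0.1297]
tool_rot: [-82.2, 89.9, 169.6]
wrist_force: [-0.8, 0.3, -0.4]
grip_width: 0.0851
```

{"fn": "apply_moves", "kwargs": {"increments": [{"hand":0,"offset":[0,-0.2,0.86],"twist":0},{"hand":0,"offset":[0,0,0],"twist":0},{"hand":0,"offset":[0,0,0],"twist":0},{"hand":0,"offset":[0,0,0],"twist":0}]}}

```text
time: 29.87
position: [0.4528, -0.0287, 0.1302]
tool_rot: [-116.2, 90.0, 135.5]
wrist_force: [-0.5, -0.1, -0.2]
grip_width: 0.0853
```

```bash
python3 -c "
from h import *
go(453.5,-29,40,-18.3)"
```

```text
t 29.87 pos [452.8 -28.7 130.2] a -18.3 tilt -1.000 F [-0.5 -0.1 -0.2] w 0.0853 q6 95
twist 0.004 offset [3.007e+00 2.600e-02 2.000e-03]
```

{"fn": "apply_moves", "kwargs": {"increments": [{"hand":0,"offset":[0.4,0.03,0],"twist":0},{"hand":0,"offset":[0.6,0,0],"twist":0},{"hand":0,"offset":[0.6,0,0],"twist":0},{"hand":0,"offset":[0.5,0,0],"twist":0},{"hand":0,"offset":[0.4,0,0],"twist":0},{"hand":0,"offset":[0.4,0,0],"twist":0},{"hand":0,"offset":[0.3,0,0],"twist":0},{"hand":0,"offset":[0.2,0,0],"twist":0},{"hand":0,"offset":[0,0,0],"twist":0},{"hand":0,"offset":[0,0,0],"twist":0}]}}

```text
time: 30.7
position: [0.4537, -0.0289, 0.0284]
tool_rot: [-89.9, 90.0, 161.8]
wrist_force: [-0.4, -0.4, -0.2]
grip_width: 0.0852
```

```bash
python3 -c "
from h import *
go(453.5,-29,9,-18.3)"
```

```text
t 30.70 pos [453.7 -28.9  28.4] a -18.3 tilt -1.000 F [-0.4 -0.4 -0.2] w 0.0852 q6 95
twist 0.006 offset [ 0.648 -0.007  0.006]
```

{"fn": "apply_moves", "kwargs": {"increments": [{"hand":0,"offset":[0.2,0,0],"twist":0},{"hand":0,"offset":[0.2,0,0],"twist":0},{"hand":0,"offset":[0.15,0,0],"twist":0},{"hand":0,"offset":[0.1,0,0],"twist":0},{"hand":0,"offset":[0,0,0],"twist":0},{"hand":0,"offset":[0,0,0],"twist":0}]}}

```text
time: 31.2
position: [0.4535, -0.0292, 0.0088]
tool_rot: [-88.1, 90.0, 163.6]
wrist_force: [-0.6, -0.3, -0.9]
grip_width: 0.0855
```

{"fn": "apply_moves", "kwargs": {"increments": [{"hand":0.1,"offset":[0,0,0],"twist":0},{"hand":0.18,"offset":[0,0,0],"twist":0},{"hand":0.25,"offset":[0,0,0],"twist":0},{"hand":0.3,"offset":[0,0,0],"twist":0},{"hand":0.35,"offset":[0,0,0],"twist":0},{"hand":0.4,"offset":[0,0,0],"twist":0},{"hand":0.4,"offset":[0,0,0],"twist":0},{"hand":0.4,"offset":[0,0,0],"twist":0}], "newtons": 50}}

```text
time: 31.87
position: [0.4537, -0.0293, 0.0095]
tool_rot: [88.8, 90.0, -19.6]
wrist_force: [-2.0, -0.4, 8.6]
grip_width: 0.0606
```

```bash
python3 -c "
from h import *
go(453.5,-29,9,-18.3)"
```

```text
t 31.87 pos [453.7 -29.3   9.5] a -18.3 tilt -1.000 F [-2.  -0.4  8.6] w 0.0606 q6 95
twist -0.002 offset [ 0.017 -0.009 -0.006]
```

{"fn": "apply_moves", "kwargs": {"increments": [{"hand":0.4,"offset":[-0.1,0,0],"twist":0},{"hand":0.4,"offset":[-0.2,0,0],"twist":0},{"hand":0.4,"offset":[-0.2,0,0],"twist":0},{"hand":0.4,"offset":[-0.3,0,0],"twist":0},{"hand":0.4,"offset":[-0.5,0,0],"twist":0},{"hand":0.4,"offset":[-0.5,0,0],"twist":0},{"hand":0.4,"offset":[-0.4,0,0],"twist":0},{"hand":0.4,"offset":[-0.2,0,0],"twist":0},{"hand":0.4,"offset":[0,0,0],"twist":0}]}}

```text
time: 32.62
position: [0.4548, -0.0295, 0.0826]
tool_rot: [95.7, 89.8, -12.6]
wrist_force: [0.8, 1.2, -1.0]
grip_width: 0.0606
```

{"fn": "apply_moves", "kwargs": {"increments": [{"hand":0.4,"offset":[0,0,0],"twist":-0.6},{"hand":0.4,"offset":[0,0,0],"twist":-0.9},{"hand":0.4,"offset":[0,0,0],"twist":-0.9},{"hand":0.4,"offset":[0,0,0],"twist":-0.9},{"hand":0.4,"offset":[0,0,0],"twist":-0.57},{"hand":0.4,"offset":[0,0,0],"twist":0}]}}

```text
time: 33.12
position: [0.4532, -0.0291, 0.0805]
tool_rot: [-108.6, 89.9, 166.4]
wrist_force: [-1.7, 0.2, -1.5]
grip_width: 0.0605
```

```bash
python3 -c "
from h import *
go(422.4,226.8,82,5)"
```

```text
t 33.12 pos [453.2 -29.1  80.5] a 5.1 tilt -1.000 F [-1.7  0.2 -1.5] w 0.0605 q6 72
twist 0.011 offset [-0.05  -0.281 -8.588]
```

{"fn": "apply_moves", "kwargs": {"increments": [{"hand":0.4,"offset":[0,0,-0.3],"twist":0},{"hand":0.4,"offset":[0,-0.02,-0.5],"twist":0},{"hand":0.4,"offset":[0,-0.02,-0.7],"twist":0},{"hand":0.4,"offset":[0,-0.02,-0.7],"twist":0},{"hand":0.4,"offset":[0,-0.02,-0.7],"twist":0},{"hand":0.4,"offset":[0,-0.02,-0.7],"twist":0},{"hand":0.4,"offset":[0,-0.02,-0.7],"twist":0},{"hand":0.4,"offset":[0,-0.02,-0.7],"twist":0},{"hand":0.4,"offset":[0,-0.02,-0.7],"twist":0},{"hand":0.4,"offset":[0,-0.02,-0.7],"twist":0}]}}

```text
time: 33.95
position: [0.4311, 0.1631, 0.0808]
tool_rot: [-107.7, 90.0, 167.1]
wrist_force: [0.5, -0.1, -1.3]
grip_width: 0.0607
```

{"fn": "apply_moves", "kwargs": {"increments": [{"hand":0.4,"offset":[0,-0.02,-0.7],"twist":0},{"hand":0.4,"offset":[0,-0.02,-0.7],"twist":0},{"hand":0.4,"offset":[0,-0.02,-0.5],"twist":0},{"hand":0.4,"offset":[0,-0.02,-0.29],"twist":0},{"hand":0.4,"offset":[0,0,0],"twist":0},{"hand":0.4,"offset":[0,0,0],"twist":0}]}}

```text
time: 34.45
position: [0.4234, 0.2269, 0.0808]
tool_rot: [-48.7, 90.0, -133.8]
wrist_force: [0.1, -0.3, -0.9]
grip_width: 0.0604
```

```bash
python3 -c "
from h import *
go(422.4,226.8,24,5)"
```

```text
t 34.45 pos [423.4 226.9  80.8] a 4.9 tilt -1.000 F [ 0.1 -0.3 -0.9] w 0.0604 q6 105
twist -0.015 offset [ 1.893e+00 -3.500e-02 -1.000e-03]
```

{"fn": "apply_moves", "kwargs": {"increments": [{"hand":0.4,"offset":[0.2,-0.03,0],"twist":0},{"hand":0.4,"offset":[0.4,0,0],"twist":0},{"hand":0.4,"offset":[0.4,0,0],"twist":0},{"hand":0.4,"offset":[0.4,0,0],"twist":0},{"hand":0.4,"offset":[0.3,0,0],"twist":0},{"hand":0.4,"offset":[0.15,0,0],"twist":0},{"hand":0.4,"offset":[0.05,0,0],"twist":0},{"hand":0.4,"offset":[0,0,0],"twist":0},{"hand":0.4,"offset":[0,0,0],"twist":0}]}}

```text
time: 35.2
position: [0.4233, 0.2267, 0.0243]
tool_rot: [103.7, 90.0, 18.6]
wrist_force: [0.8, -0.3, -1.5]
grip_width: 0.0609
```

```bash
python3 - <<'E'
from h import *
go(422.4,226.8,14,5)
s=optics.capture('scene')[:,:,::-1][195:245,335:435]
cv2.imwrite('pics/p7.png',cv2.resize(s,(800,400),interpolation=cv2.INTER_CUBIC))
E
```

```text
t 35.20 pos [423.3 226.7  24.3] a 4.9 tilt -1.000 F [ 0.8 -0.3 -1.5] w 0.0609 q6 105
twist -0.018 offset [ 0.344 -0.029 -0.005]
```

View pics/p7.png

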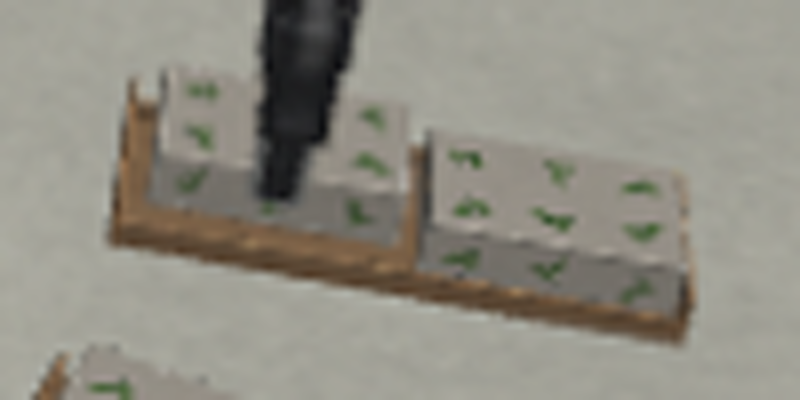

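Slab hovers over its place with even gaps (x 150-410, wall at 125, neighbour at 430). Lowering until contact, expected near TCP z = 12.5.

{"fn": "apply_moves", "kwargs": {"increments": [{"hand":0.4,"offset":[0.12,-0.02,0],"twist":0},{"hand":0.4,"offset":[0.1,0,0],"twist":0},{"hand":0.4,"offset":[0.07,0,0],"twist":0},{"hand":0.4,"offset":[0.03,0,0],"twist":0},{"hand":0.4,"offset":[0,0,0],"twist":0},{"hand":0.4,"offset":[0,0,0],"twist":0}]}}

```text
time: 35.75
position: [0.4223, 0.2267, 0.0143]
tool_rot: [-77.4, 90.0, -162.5]
wrist_force: [0.7, -0.1, -1.5]
grip_width: 0.0607
```

{"fn": "apply_moves", "kwargs": {"increments": [{"hand":0.4,"offset":[0.025,0,0],"twist":0},{"hand":0.4,"offset":[0,0,0],"twist":0},{"hand":0.4,"offset":[0,0,0],"twist":0}]}}

```text
time: 36.0
position: [0.4224, 0.2267, 0.0137]
tool_rot: [98.8, 90.0, 13.7]
wrist_force: [-0.4, 0.0, -1.3]
grip_width: 0.0605
```

{"fn": "apply_moves", "kwargs": {"increments": [{"hand":0.4,"offset":[0.02,0,0],"twist":0},{"hand":0.4,"offset":[0,0,0],"twist":0},{"hand":0.4,"offset":[0,0,0],"twist":0}]}}

```text
time: 36.25
position: [0.4223, 0.2267, 0.013]
tool_rot: [-74.5, 90.0, -159.6]
wrist_force: [-0.2, -0.5, -1.5]
grip_width: 0.0608
```

{"fn": "apply_moves", "kwargs": {"increments": [{"hand":0.4,"offset":[0.02,0,0],"twist":0},{"hand":0.4,"offset":[0,0,0],"twist":0},{"hand":0.4,"offset":[0,0,0],"twist":0}]}}

```text
time: 36.5
position: [0.4224, 0.2268, 0.0126]
tool_rot: [90.7, 90.0, 5.6]
wrist_force: [-1.0, -0.3, 1.9]
grip_width: 0.0606
```

{"fn": "apply_moves", "kwargs": {"increments": [{"hand":0.4,"offset":[0.015,0,0],"twist":0},{"hand":0.4,"offset":[0,0,0],"twist":0},{"hand":0.4,"offset":[0,0,0],"twist":0}]}}

```text
time: 36.75
position: [0.4225, 0.2268, 0.0126]
tool_rot: [100.0, 90.0, 14.9]
wrist_force: [-3.3, -0.9, 10.9]
grip_width: 0.0605
```

{"fn": "apply_moves", "kwargs": {"increments": [{"hand":0.4,"offset":[-0.02,0,0],"twist":0},{"hand":0.25,"offset":[0,0,0],"twist":0},{"hand":0.15,"offset":[0,0,0],"twist":0},{"hand":0.05,"offset":[0,0,0],"twist":0},{"hand":0.05,"offset":[0,0,0],"twist":0},{"hand":0.05,"offset":[-0.2,0,0],"twist":0},{"hand":0.05,"offset":[-0.6,0,0],"twist":0},{"hand":0.05,"offset":[-1,0,0],"twist":0},{"hand":0.05,"offset":[-1,0,0],"twist":0},{"hand":0.05,"offset":[-1,0,0],"twist":0}]}}

```text
time: 37.58
position: [0.4219, 0.2266, 0.1282]
tool_rot: [-73.4, 90.0, -158.5]
wrist_force: [0.0, 0.4, -0.4]
grip_width: 0.0814
```

{"fn": "apply_moves", "kwargs": {"increments": [{"hand":0.05,"offset":[-1,0,0],"twist":0},{"hand":0.05,"offset":[-1,-0.5,1],"twist":0},{"hand":0.05,"offset":[0,-0.5,1],"twist":0},{"hand":0.05,"offset":[0,-0.5,1],"twist":0},{"hand":0.05,"offset":[0,0,1],"twist":0},{"hand":0.05,"offset":[0,0,1],"twist":0},{"hand":0.05,"offset":[0,0,1],"twist":0},{"hand":0.05,"offset":[0,0,1],"twist":0},{"hand":0.05,"offset":[0,0,1],"twist":0},{"hand":0.05,"offset":[0,0,1],"twist":0}]}}

```text
time: 38.42
position: [0.4014, -0.0453, 0.1849]
tool_rot: [71.2, 90.0, -13.9]
wrist_force: [0.9, -0.6, -0.8]
grip_width: 0.0811
```

{"fn": "apply_moves", "kwargs": {"increments": [{"hand":0.05,"offset":[0,0,0],"twist":0},{"hand":0.05,"offset":[0,0,0],"twist":0},{"hand":0.05,"offset":[0,0,0],"twist":0}]}}

```text
time: 38.67
position: [0.4013, -0.0436, 0.1845]
tool_rot: [-158.9, 90.0, 115.9]
wrist_force: [-1.2, 0.3, 0.6]
grip_width: 0.0812
```

```bash
python3 - <<'E'
from h import *
go(422.4,226.8,14,5)
f=lambda im,x0,y0,x1,y1,w,h: cv2.resize(im[y0:y1,x0:x1,::-1],(w,h),interpolation=cv2.INTER_CUBIC)
t=optics.capture('top'); s=optics.capture('scene')
cv2.imwrite('pics/fin.png',np.vstack([f(t,60,130,340,250,798,300),f(s,170,165,430,290,798,300)]))
E
```

```text
t 38.67 pos [401.3 -43.6 184.5] a 4.9 tilt -1.000 F [-1.2  0.3  0.6] w 0.0812 q6 69
twist -0.022 offset [ 5.684  1.487 -8.917]
```

View pics/fin.png

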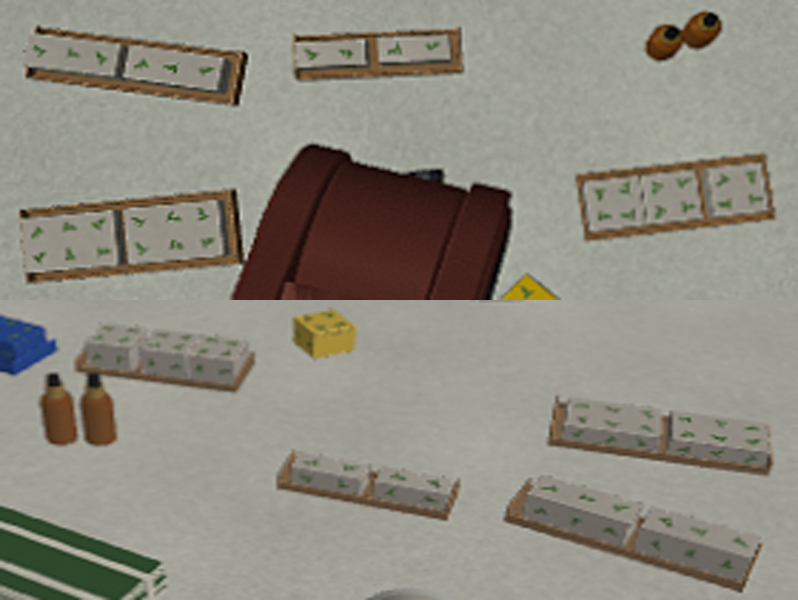

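All four cartons lie flat and in line in their own trays, and the bottles, yellow carton and blue tray are untouched. Handing in.

```bash
python3 -c "
from workcell import r
print(r.hand_in())"
```

```text
the job is handed in; nothing more can be done
None
```

I took the pile apart from the top down (vial, jar, dropper, slab) and set each carton into the free place of its own brown tray. I lowered each one in sub-millimetre steps until the wrist sensor felt contact, then released it. The job was handed in at about 39 s of the 106 s allowed; `hand_in()` gave no verdict.

**Final check:** the last pictures from both cameras show all four cartons flat and in line with their neighbours. The two bottles are still standing, and the yellow carton and blue tray are untouched. The gripper was open and clear, holding at 0.18 m. I judged the final alignment by eye from these pictures and did not measure it again.

**Forces:** the highest wrist reading I saw was about 17 N, while lowering the vial.

**Disagreements:** the two cameras disagreed by a few mm and up to about 3° on the carton poses. I used the top view, or a value between the two. In one crop the dropper looked slightly closer to its neighbour, so I moved it about 2 mm away before setting it down. No check failed.

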